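# Lock the marking chuck and sort the marked parts

## Robot

A 7-joint arm with a two-finger parallel gripper is mounted at the origin on the work surface. World frame = base frame: x ahead of the robot, y to its left, z up, the work surface at z = 0. Lengths are in m, angles in rad, forces in N, time in s.
With the tool pointing down it reaches from about 0.35 to 0.9 m from the base axis. Payload 8.1 kg.
Tool frame: the origin (TCP) lies between the finger pads; the fingertips stand 17 mm ahead of it and the grasp point (between the pads) lies 2 mm behind it; z points along the fingers, y is the direction in which the jaws open and shut (so a half turn about z gives the same grasp; the last joint's range is limited). The gripper opens to 92 mm and grips with 3 to 60 N. Pads are 19 mm wide; open, the fingers measure 130 mm over their backs; the gripper's body (75 mm by 190 mm) begins 47 mm behind the grasp point.
Start: joints at [-1.355, 0.434, 0.025, 1.573, -0.012, 1.134, -0.075], TCP at [0.196, 0.594, 0.244] pointing down, gripper open.
Joint ranges: [-2.62, 2.62], [-0.44, 2.09], [-1.27, 1.32], [0.08, 2.57], [-1.32, 4.46], [0.12, 2], [-2.74, 2.74]. Speed limits (rad/s): [2.22, 2.22, 3.01, 3.01, 3.14, 3.14, 3.14].

## Interface

Orientations are given as a rotation vector (axis times angle).
In Python, from cell import arm gives the robot as it stands. The module is installed in compiled form; this text tells all that it offers.
- The arm moves only by the shell command python3 -m crank 'ROWS' [FORCE]. ROWS is JSON, a list of rows, each a list of 5 numbers: the opening, from 0 (shut) to 1 (fully open), then the shift along the world's x, y, z normalised to -1 to 1, where 1 is 40 cm, then the turn about the world's z normalised to -1 to 1, where 1 is 60 degrees. In form: [[fingers, tx, ty, tz, twist], ...]. A call has exactly 8 rows; each row shifts and turns the commanded pose from where the row before left it; what a row does not reach is not made up. A row lasts 1/12 s, in which the tool goes at most 41.7 mm and 7.16 degrees, less where a joint would pass 70% of its speed; a pose out of reach is approached as far as the arm can. A call with a number of a shift or a turn outside -1 to 1 is refused whole. A call with a gripper value outside its range is refused whole. The fingers move at their own pace and stop on an object; FORCE is the grip in N (left out, the last holds). Time passes only in rows, so rows that do not move let the fingers close, or fill a call up. It gives the time, the measured TCP pose, the force and the opening at its end, in the units of the state.
- arm.observe(): the state, without advancing time (a new reading comes with each control period).
- arm.get_image(name): name is "scene" or "side" or "wrist"; returns the picture (420x560x3 uint8, red, green, blue); there is no depth.
- arm.get_calibration(name): a dict with "intrinsics" (3x3 intrinsics, pixels), "extrinsics" (4x4, takes a point from camera to world coordinates). Camera axes: x right, y down, z forward; pixel columns grow to the right and rows downward; lengths in m; the calibration is good to about 2 mm. A picture is of the moment at which its call begins: read the wrist's pose just before it. get_calibration takes no time and is no camera call; for the wrist camera it gives the pose at the moment of the call.
- arm.sign_off(): hands the job in, once; it reports no verdict.
The state is a dict: "clock": time; "joints": joint angles; "dq": joint speeds; "joint_efforts": joint torques, N m; "position": TCP position; "ee_rot": TCP orientation; "force": force on the tool from outside, world axes, zero at the start; "ft_torque": the same for the moment, N m; "width": opening from 0.0 (shut) to 1.0 (fully open).
Only numpy, scipy, OpenCV 4.12 (cv2) and the standard library are available. Lean on these libraries where they do the work, as an engineer would, in place of code of your own. Each camera call takes 0.05 s, during which the arm holds its last target.

## Task

The marking run is finished. First turn the chuck's lock collar by its post until the arm stands midway between the two white lines, so that the chuck cannot turn, and only then pick up parts: sort every part on the chuck and on the bench into its bin - link plates lying flat in the shallow rectangular tray, bearing blocks in the square plastic crate, flanged hubs in the round pan. Leave the collar locked, and leave the spray can, mug and brush where they are.

Things in the scene. Friction and masses are not known exactly. Their poses are not given: they have to be found in the camera images.
- chuck: round rotary marking chuck fixed on the bench: dark foot disc 170 mm across and 12 mm high, flat aluminium top 116 mm across at height 60 mm. Origin: on the axis at bench level, z up; its yaw varies.
- collar (a joint): angle in rad of the bright lock collar (140 mm across, 14 to 34 mm high), turning about the chuck's vertical axis, counter-clockwise from above. Its radial arm (12 mm wide, out to 115 mm, 18 to 30 mm high) bears a dark post. 0: arm along the chuck's x. Locked at 1.40: arm midway between two white lines on the chuck's foot, 37 mm apart. Stop at 1.8. Stays where left (2.5 N at the post).
- post (a point): top of the collar's upright post, 14 mm thick, 105 mm from the chuck's axis, from 30 mm up to 72 mm above the bench.
- mark (a point): point fixed to the chuck: where the top of the post is when the collar is locked.
- tray: shallow rectangular sheet steel tray for link plates, fixed, 160 (x) x 146 (y) x 30 mm high, walls and floor 4 mm. Origin: middle of its underside.
- crate: square grey plastic crate for bearing blocks, fixed, 128 x 128 x 50 mm high, walls and floor 4 mm. Origin: middle of its underside.
- pan: round aluminium pan for hubs, fixed, 156 mm across the rim, 40 mm high, wall 4 mm, floor 5 mm. Origin: middle of its underside.
- link1: link plate: flat steel bar 130 x 36 x 10 mm with round ends, each with a bright eye with a dark hole (eye centres 47 mm either side of the middle). Origin: middle of its underside; x along its length, z up. It starts lying on the chuck's flat top.
- link2: link plate: flat steel bar 130 x 36 x 10 mm with round ends, each with a bright eye with a dark hole (eye centres 47 mm either side of the middle). Origin: middle of its underside; x along its length, z up. May be absent.
- link3: link plate: flat steel bar 130 x 36 x 10 mm with round ends, each with a bright eye with a dark hole (eye centres 47 mm either side of the middle). Origin: middle of its underside; x along its length, z up. May be absent.
- block1: bearing block: bright steel, a foot 100 x 36 x 12 mm with a pillar 36 x 36 mm on its middle, overall height 46 mm, dark bore through the pillar along y. Origin: middle of its underside; x along the 100 mm foot, z up. May be absent.
- block2: bearing block: bright steel, a foot 100 x 36 x 12 mm with a pillar 36 x 36 mm on its middle, overall height 46 mm, dark bore through the pillar along y. Origin: middle of its underside; x along the 100 mm foot, z up. May be absent.
- hub1: flanged hub: bright steel, a round flange 60 mm across and 10 mm thick, with a neck 30 mm across on it, overall height 42 mm. Stands on its flange. Origin: middle of its underside; z up along the neck. May be absent.
- hub2: flanged hub: bright steel, a round flange 60 mm across and 10 mm thick, with a neck 30 mm across on it, overall height 42 mm. Stands on its flange. Origin: middle of its underside; z up along the neck. May be absent.
- oilcan: blue spray can, 56 mm across, 120 mm high, bystander. Origin: middle of its underside.
- mug: white mug, 76 mm across, 85 mm high, bystander. Origin: middle of its underside.
- brush: bench brush lying on the bench, bystander. Origin: on its underside; x along it.
Mind the look-alikes: they are no part of the job. What is shaped like the hub1 but blue or red is not meant.

How it is judged:
By the outcome, as a careful person would: the job done as asked, in the order asked, and still so for the second after the job is handed in, with the robot touching nothing.
Of link2, link3, block1, block2, hub1, hub2 only 4 to 6 are there at a start; the rules pass over those that are not, and their reading is None.
At some moment in a run one of link2, link3, block1, block2, hub1, hub2 may be knocked a few centimetres aside while the robot is not near it.
Once in a run the grip may slacken for a moment while it holds something.
It also fails if it takes over 210 s, if anything falls off the work surface, if the arm or the gripper's body presses on something with over 40 N, if the wrist force passes 120 N, or if a joint passes its speed limit or range.

## Working session

There is one attempt and no reset: what is moved stays moved. The work goes in short steps, Python scripts to look and compute and a shell command to move; the robot and the scene stay as the last step left them, time stands still between calls to the robot, and variables do not carry over. Pictures are saved under pics/ and viewed, and the job is handed in when it is done.

```bash
mkdir -p pics
python3 - <<'E'
from cell import arm
import cv2,numpy as np
s=arm.observe()
for k,v in s.items(): print(k,np.round(v,3))
for n in ["scene","side","wrist"]:
    c=arm.get_calibration(n); print(n,np.round(c["intrinsics"],1).tolist(),np.round(c["extrinsics"],3).tolist())
    cv2.imwrite(f"pics/{n}0.png",arm.get_image(n)[:,:,::-1])
E
```

```text
clock 0.0
joints [-1.355  0.435  0.025  1.574 -0.012  1.134 -0.075]
dq [-0.    -0.001 -0.     0.001 -0.002  0.001  0.003]
joint_efforts [-0.0000e+00 -6.6785e+01  9.8500e-01 -3.1446e+01 -6.1000e-02  4.3000e-02
  0.0000e+00]
position [0.196 0.593 0.243]
ee_rot [-4.990e-01 -3.102e+00  3.000e-03]
force [-0.492 -0.6   -0.467]
ft_torque [-0.006  0.025  0.045]
width 1.0
scene [[536.0, 0.0, 284.5], [0.0, 536.0, 207.2], [0.0, 0.0, 1.0]] [[0.403, 0.528, -0.748, 1.682], [0.915, -0.225, 0.334, -0.549], [0.009, -0.819, -0.574, 0.932], [0.0, 0.0, 0.0, 1.0]]
side [[527.3, 0.0, 281.5], [0.0, 527.3, 209.3], [0.0, 0.0, 1.0]] [[-0.999, -0.018, 0.046, 0.491], [-0.048, 0.52, -0.853, 1.125], [-0.009, -0.854, -0.521, 0.765], [0.0, 0.0, 0.0, 1.0]]
wrist [[294.5, 0.0, 281.1], [0.0, 294.5, 209.7], [0.0, 0.0, 1.0]] [[0.312, 0.909, 0.276, 0.122], [0.95, -0.298, -0.092, 0.618], [-0.001, 0.291, -0.957, 0.384], [0.0, 0.0, 0.0, 1.0]]
```

View pics/scene0.png

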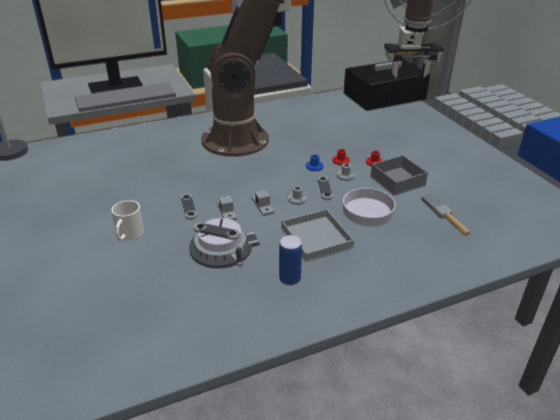

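View pics/side0.png

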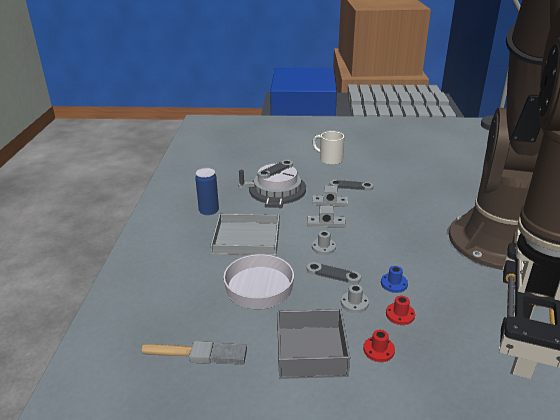

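View pics/wrist0.png

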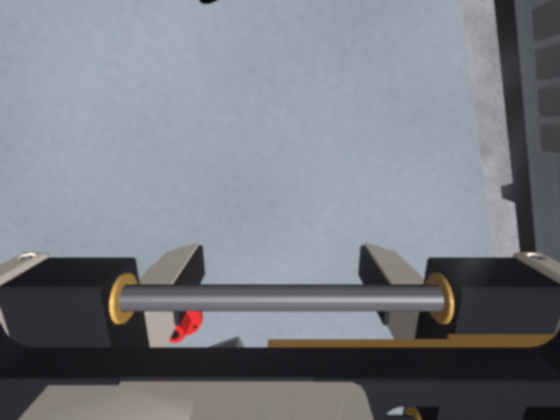

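```bash
cat > h.py <<'E'
from cell import arm
import cv2,numpy as np
def cal(n):
    c=arm.get_calibration(n); return np.array(c["intrinsics"]),np.array(c["extrinsics"])
def px2w(n,u,v,z,C=None):
    K,E=C or cal(n); d=E[:3,:3]@np.linalg.inv(K)@[u,v,1]; o=E[:3,3]
    return o+d*(z-o[2])/d[2]
def w2px(n,p,C=None):
    K,E=C or cal(n); q=K@(E[:3,:3].T@(np.array(p)-E[:3,3])); return q[:2]/q[2]
def crop(f,out,x0,y0,x1,y1,s):
    im=cv2.imread(f)[y0:y1,x0:x1]; cv2.imwrite(out,cv2.resize(im,None,fx=s,fy=s,interpolation=cv2.INTER_CUBIC))
def snap(n,f):
    im=arm.get_image(n)[:,:,::-1]; cv2.imwrite(f,im); return im
# overhead rectified view: warp image to plane z; scale px/m
def rect(n,f,out,z,x0,x1,y0,y1,s=1000,C=None):
    im=cv2.imread(f) if isinstance(f,str) else f
    # out: col = (y1-y)*s , row=(x1-x)*s  (x up, y left)
    W=[(x0,y0),(x0,y1),(x1,y0),(x1,y1)]
    src=np.float32([w2px(n,(a,b,z),C) for a,b in W]); dst=np.float32([((y1-b)*s,(x1-a)*s) for a,b in W])
    H=cv2.getPerspectiveTransform(src,dst); o=cv2.warpPerspective(im,H,(int((y1-y0)*s),int((x1-x0)*s)),flags=cv2.INTER_CUBIC)
    for k in np.arange(np.ceil(x0*20)/20,x1,.05):
        r=int((x1-k)*s); cv2.line(o,(0,r),(6,r),(0,255,255),1); cv2.putText(o,f"{k:.2f}",(8,r+4),0,.35,(0,255,255),1)
    for k in np.arange(np.ceil(y0*20)/20,y1,.05):
        c=int((y1-k)*s); cv2.line(o,(c,0),(c,6),(0,255,255),1); cv2.putText(o,f"{k:.2f}",(c-10,16),0,.35,(0,255,255),1)
    cv2.imwrite(out,o); print(o.shape)
E
python3 - <<'E'
from h import *
crop("pics/scene0.png","pics/sc_a.png",170,140,330,290,5)
crop("pics/scene0.png","pics/sc_b.png",270,140,480,260,3.8)
crop("pics/side0.png","pics/si_a.png",190,150,400,300,3.8)
crop("pics/side0.png","pics/si_b.png",200,220,430,390,3.4)
for t in ["scene","side"]:
    rect(t,f"pics/{t}0.png",f"pics/rect_{t}.png",0,0.3,0.85,-0.3,0.48,1000)
E
```

```text
(550, 780, 3)
(550, 780, 3)
```

View pics/sc_a.png

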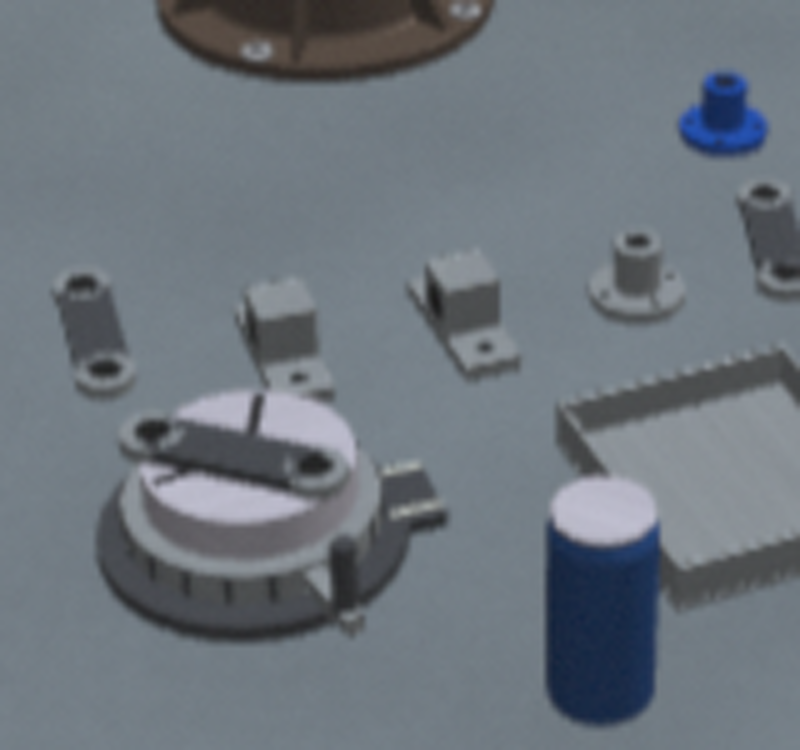

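View pics/sc_b.png

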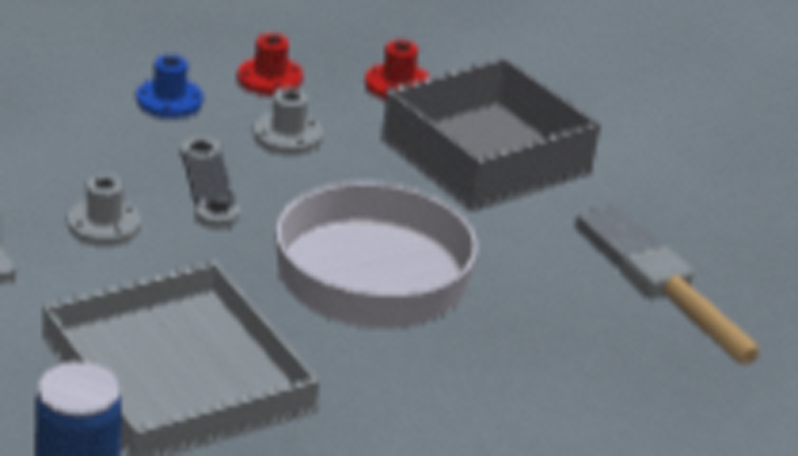

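View pics/si_a.png

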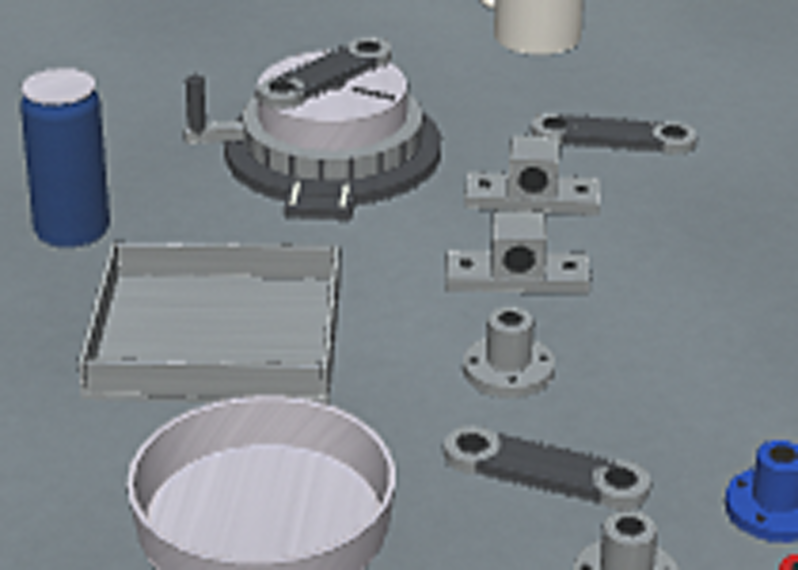

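View pics/rect_side.png

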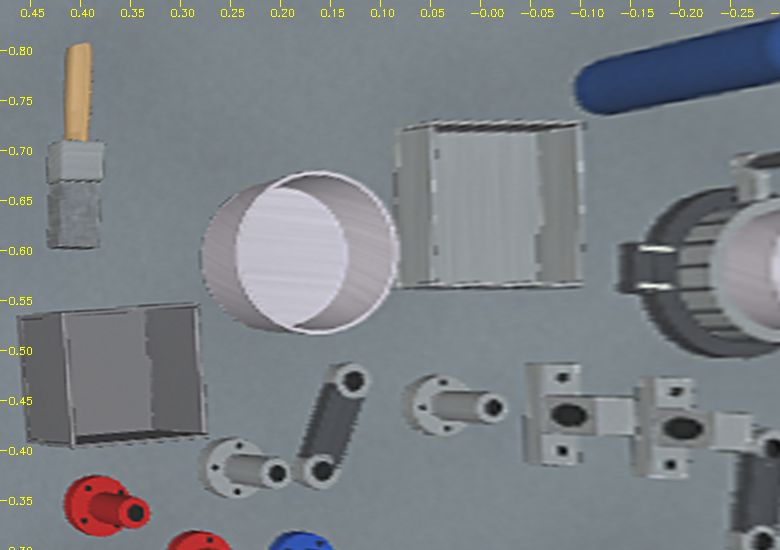

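View pics/rect_scene.png

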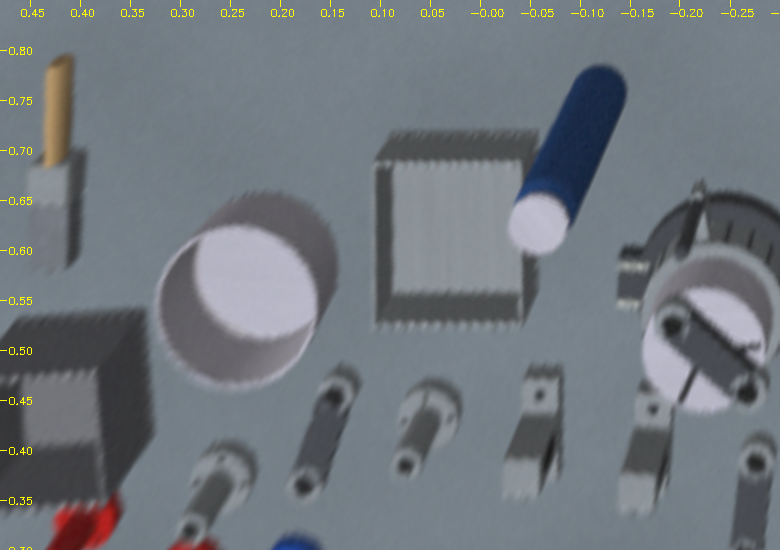

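Run:
```python
from h import *
for t in ["scene","side"]:
  for z in (.06,.012):
    rect(t,f"pics/{t}0.png",f"pics/ch_{t}{int(z*1000)}.png",z,0.48,0.73,-0.36,-0.11,1600)
a=[np.hstack([cv2.imread(f"pics/ch_{t}{z}.png") for z in (60,12)]) for t in ("scene","side")]
o=np.vstack(a);cv2.imwrite("pics/ch.png",cv2.resize(o,(600,600),interpolation=cv2.INTER_AREA));cv2.imwrite("pics/ch_s.png",a[0]);cv2.imwrite("pics/ch_d.png",a[1])
```

```text
(400, 400, 3)
(400, 400, 3)
(400, 400, 3)
(400, 400, 3)
```

View pics/ch_s.png

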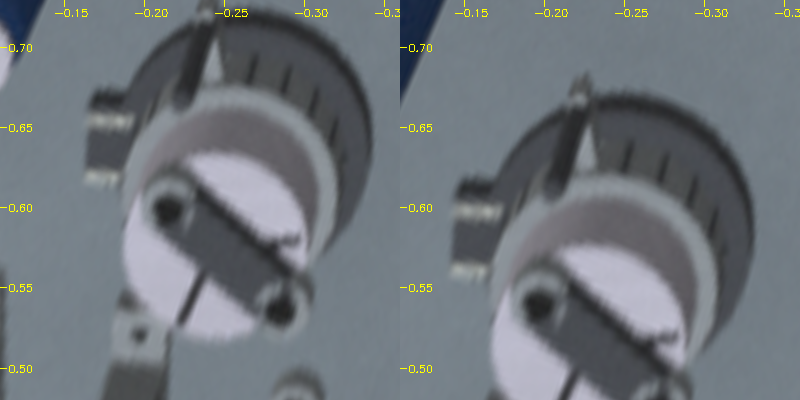

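View pics/ch_d.png

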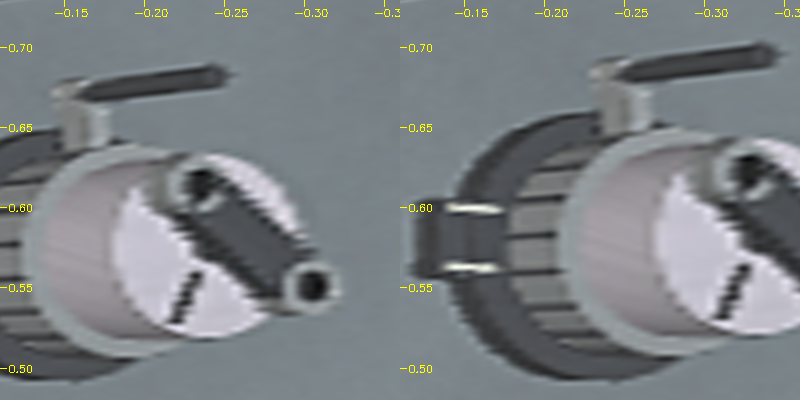

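```bash
cat >> h.py <<'E'
def tri(obs):
    A=np.zeros((3,3));b=np.zeros(3);L=[]
    for n,u,v in obs:
        K,E=cal(n) if isinstance(n,str) else n; d=E[:3,:3]@np.linalg.inv(K)@[u,v,1]; d/=np.linalg.norm(d); P=np.eye(3)-np.outer(d,d); A+=P;b+=P@E[:3,3];L.append((P,E[:3,3]))
    p=np.linalg.solve(A,b); return np.round(p,4),[round(float(np.linalg.norm(P@(p-o)))*1000,1) for P,o in L]
E
python3 - <<'E'
from h import *
S=lambda x,y:("scene",170+x/5,140+y/5)
B=lambda x,y:("scene",270+x/3.8,140+y/3.8)
D=lambda x,y:("side",190+x/3.8,150+y/3.8)
for k,a,b in [("post",S(345,540),D(196,79)),("eyeA",S(155,430),D(369,46)),("eyeB",S(318,464),D(280,88)),
 ("canTop",S(605,510),D(59,86)),("hubA",S(637,240),D(511,319)),("hubB",B(291,95),D(629,526)),
 ("L2a",S(81,284),D(675,131)),("L2b",S(104,369),D(553,122)),("L3a",B(202,147),D(621,478)),("L3b",B(219,206),D(471,441)),
 ("marksmid",S(410,490),D(319,197))]:
    print(k,*tri([a,b]))
E
```

```text
post [ 0.6775 -0.2243  0.0695] [0.0, 0.0]
eyeA [ 0.5489 -0.2858  0.0685] [0.5, 0.5]
eyeB [ 0.6124 -0.2154  0.0681] [0.8, 0.8]
canTop [ 0.7603 -0.1185  0.1167] [0.3, 0.3]
hubA [0.4433 0.0483 0.0403] [0.8, 0.8]
hubB [0.3823 0.2536 0.0414] [0.6, 0.6]
L2a [ 0.3079 -0.2665  0.0079] [0.2, 0.2]
L2b [ 0.4025 -0.278   0.0086] [0.4, 0.4]
L3a [0.3796 0.1704 0.0083] [0.2, 0.2]
L3b [0.4693 0.14   0.0104] [0.1, 0.1]
marksmid [ 0.5806 -0.1537  0.0091] [0.1, 0.1]
```

```bash
R='[[1,0.05,-0.085,0,0.02],[1,0.05,-0.085,0,0.02],[1,0.05,-0.085,0,0.02],[1,0.05,-0.085,0,0.02],[1,0.05,-0.085,0,0.02],[1,0.05,-0.085,0,0.02],[1,0.05,-0.085,0,0.02],[1,0.05,-0.085,0,0.02]]'; echo; python3 -m crank '[[1,0.05,-0.085,0,0.02],[1,0.05,-0.085,0,0.02],[1,0.05,-0.085,0,0.02],[1,0.05,-0.085,0,0.02],[1,0.05,-0.085,0,0.02],[1,0.05,-0.085,0,0.02],[1,0.05,-0.085,0,0.02],[1,0.05,-0.085,0,0.02]]'
```

```text
clock: 0.82
position: [0.3564, 0.3196, 0.2437]
ee_rot: [-0.236, -3.133, -0.0]
force: [2.0, 0.5, -0.1]
width: 0.998
```

```bash
python3 -m crank '[[1,0.05,-0.085,0,0.02],[1,0.05,-0.085,0,0.02],[1,0.05,-0.085,0,0.02],[1,0.05,-0.085,0,0.02],[1,0.05,-0.085,0,0.02],[1,0.05,-0.085,0,0.02],[1,0.05,-0.085,0,0.02],[1,0.05,-0.085,0,0.02]]' && python3 -m crank '[[1,0.045,-0.085,0,0.02],[1,0.045,-0.085,0,0.02],[1,0.045,-0.085,0,0.02],[1,0.045,-0.085,0,0.02],[1,0.045,-0.08,0,0.02],[1,0.045,-0.08,0,0.02],[1,0,0,0,0.02],[1,0,0,0,0.02]]'
python3 - <<'E'
from h import *
C=cal("wrist"); im=snap("wrist","pics/w1.png"); s=arm.observe(); print(np.round(s["position"],4),s["ee_rot"])
rect("wrist","pics/w1.png","pics/w1r.png",.0,.45,.75,-.4,-.1,2000,C)
E
```

```text
clock: 1.48
position: [0.5164, 0.0476, 0.2438]
ee_rot: [-0.027, 3.141, 0.0]
force: [0.2, 0.4, -0.1]
width: 0.997
clock: 2.15
position: [0.6239, -0.1533, 0.2429]
ee_rot: [0.284, -3.128, 0.002]
force: [-0.6, 0.9, -0.8]
width: 0.999
[ 0.6237 -0.1511  0.243 ] [ 2.90092953e-01 -3.12696621e+00 -4.72715202e-04]
(600, 600, 3)
```

View pics/w1.png

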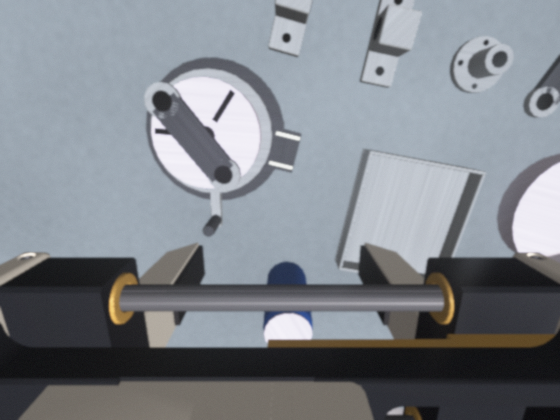

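Run:
```python
from h import *
C=cal("wrist")
crop("pics/w1.png","pics/w1c.png",130,50,310,245,3.1)
rect("wrist","pics/w1.png","pics/w1t.png",.06,.48,.73,-.36,-.11,2400,C)
for n,u,v,z in [("c",208,134,.06),("m1",286,135,.012),("m2",281,166,.012),("post",211,225,.072),("e1",162,101,.07),("e2",223,174,.07)]: print(n,np.round(px2w("wrist",u,v,z,C),4))
```

```text
(600, 600, 3)
c [ 0.5756 -0.239   0.06  ]
m1 [ 0.5632 -0.1559  0.012 ]
m2 [ 0.6017 -0.1548  0.012 ]
post [ 0.6728 -0.2216  0.072 ]
e1 [ 0.5513 -0.2857  0.07  ]
e2 [ 0.6133 -0.2161  0.07  ]
```

View pics/w1c.png

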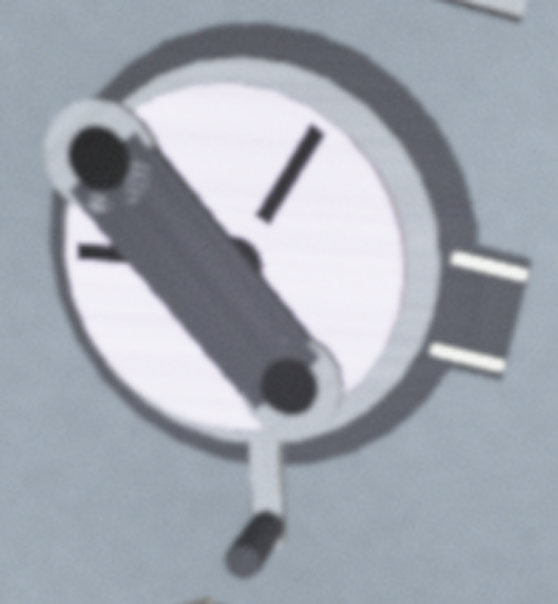

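View pics/w1t.png

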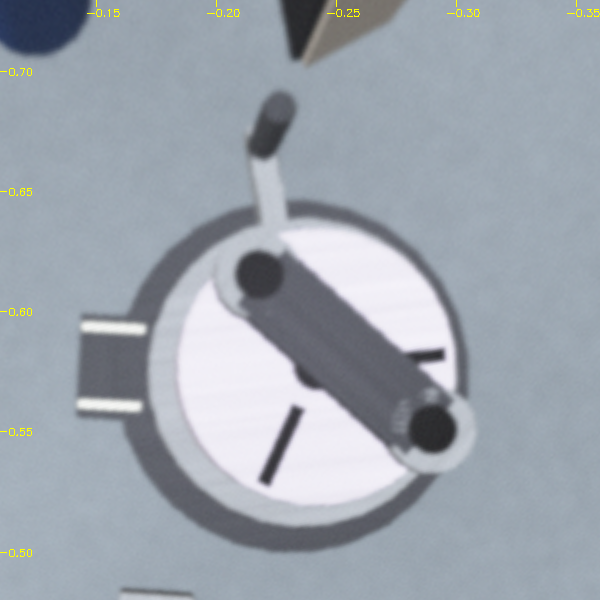

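Run:
```python
from h import *
C=cal("wrist")
W=lambda x,y:(C,130+x/3.1,50+y/3.1)
p=W(243,560); print(np.round(px2w("wrist",p[1],p[2],.072,C),4))
print(tri([p,("scene",170+345/5,140+541/5),("side",190+196/3.8,150+79/3.8)]))
p=W(479,314); print("mid",np.round(px2w("wrist",p[1],p[2],.012,C),4))
for a,b in [((453,257),(526,273)),((432,350),(503,367))]:
  p=W(*a);q=W(*b);P=px2w("wrist",*p[1:],.012,C);Q=px2w("wrist",*q[1:],.012,C);d=Q-P;print(P.round(4),Q.round(4),np.degrees(np.arctan2(d[1],d[0])))
```

```text
[ 0.6801 -0.2237  0.072 ]
(array([ 0.679 , -0.2243,  0.0701]), [1.8, 0.4, 1.6])
mid [ 0.5829 -0.1539  0.012 ]
[ 0.563  -0.1682  0.012 ] [ 0.5637 -0.1386  0.012 ] 88.68534973328536
[ 0.6006 -0.17    0.012 ] [ 0.602  -0.1403  0.012 ] 87.21456572714054
```

```bash
python3 -m crank '[[1,0.047,-0.061,0,0],[1,0.047,-0.061,0,0],[1,0.047,-0.06,0,0],[1,0,0,-0.08,0],[1,0,0,-0.08,0],[1,0,0,-0.08,0],[1,0,0,-0.08,0],[1,0,0,-0.06,0]]' 10
python3 - <<'E'
from h import *
s=arm.observe();print(s["position"])
snap("wrist","pics/w2.png");snap("side","pics/s2.png");crop("pics/s2.png","pics/s2c.png",180,100,380,250,3.5)
E
```

```text
clock: 2.87
position: [0.6792, -0.2205, 0.089]
ee_rot: [0.291, -3.126, -0.004]
force: [-0.0, -0.1, -1.0]
width: 0.997
[ 0.67923716 -0.22046215  0.08896074]
```

View pics/w2.png

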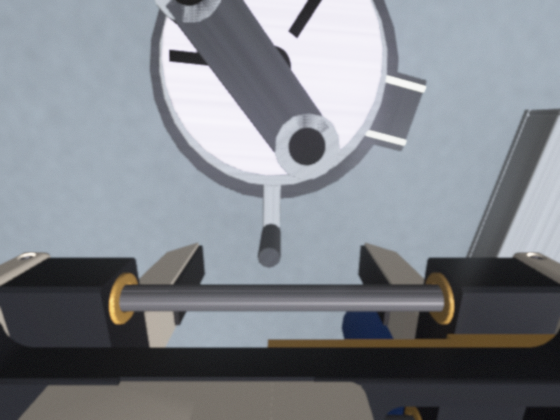

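View pics/s2c.png

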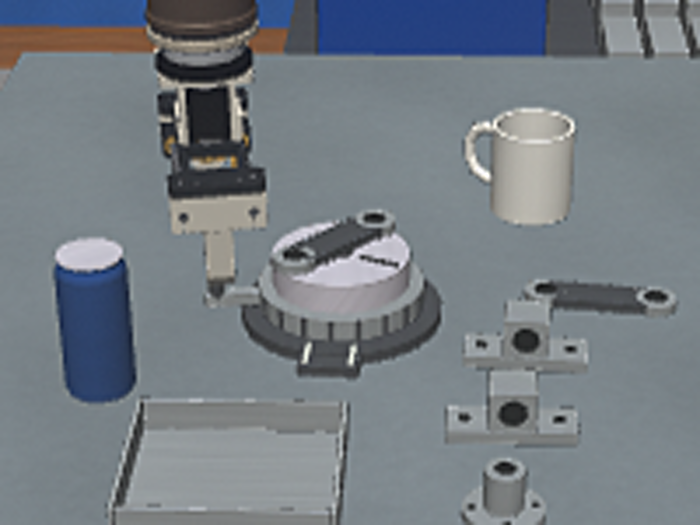

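```bash
python3 -m crank '[[1,0.002,-0.008,-0.045,0],[1,0,0,-0.045,0],[0,0,0,0,0],[0,0,0,0,0],[0,0,0,0,0],[0,0,0,0,0],[0,0,0,0,0],[0,0,0,0,0]]' 10
```

```text
clock: 3.63
position: [0.6816, -0.2265, 0.0569]
ee_rot: [-0.288, 3.127, -0.001]
force: [0.2, -0.0, 0.2]
width: 0.616
```

```bash
python3 -m crank '[[0,0,0,0,0],[0,0,0,0,0],[0,0,0,0,0],[0,0,0,0,0],[0,0,0,0,0],[0,0,0,0,0],[0,0,0,0,0],[0,0,0,0,0]]' 10; python3 -c "
from cell import arm;s=arm.observe();print(s['position'],s['joints'],s['force'])
import numpy as np
C=np.array([.5785,-.2423]);r=.105;n=20
a=np.radians(np.linspace(10.4,87.6,n+1));p=C+r*np.c_[np.cos(a),np.sin(a)]
print(np.round(np.diff(p,axis=0)/.4,4).tolist(), 77.2/n/60)
"
```

```text
clock: 4.3
position: [0.6812, -0.2267, 0.0557]
ee_rot: [-0.288, 3.128, -0.0]
force: [0.9, 0.7, -1.5]
width: 0.147
[ 0.68118366 -0.22666301  0.05569824] [ 0.08679125  0.7683672   0.27026229  1.50938429 -0.23964804  0.89631471
  2.18931045] [ 0.85253275  0.69507505 -1.49250023]
[[-0.0038, 0.0173], [-0.0049, 0.017], [-0.0061, 0.0166], [-0.0072, 0.0162], [-0.0082, 0.0156], [-0.0093, 0.0151], [-0.0103, 0.0144], [-0.0112, 0.0137], [-0.0121, 0.0129], [-0.0129, 0.012], [-0.0137, 0.0111], [-0.0144, 0.0102], [-0.0151, 0.0092], [-0.0157, 0.0082], [-0.0162, 0.0071], [-0.0166, 0.006], [-0.017, 0.0048], [-0.0173, 0.0037], [-0.0175, 0.0025], [-0.0176, 0.0013]] 0.06433333333333334
```

```bash
python3 -m crank '[[0.6,0,0,0,0],[0.6,0,0,0,0],[0.6,0,0,0,0],[0.6,0,0,0.05,0],[0.6,0,0,0.05,-0.1],[0.6,0,0,0.05,-0.115],[0.6,0,0,0,-0.115],[0.6,0,0,0,-0.115]]' 10; python3 -m crank '[[0.6,0,0,0,-0.115],[0.6,0,0,0,-0.115],[0.6,0,0,0,-0.115],[0.6,0,0,0,-0.115],[0.6,0,0,0,-0.115],[0.6,0,0,0,-0.115],[0.6,0,0,0,-0.115],[0.6,0,0,0,-0.115]]';python3 -m crank '[[0.6,0,0,0,-0.115],[0.6,0,0,0,-0.115],[0.6,0,0,0,-0.115],[0.6,0,0,0,-0.115],[0.6,0,0,0,-0.115],[0.6,0,0,0,-0.115],[0.6,0,0,0,-0.115],[0.6,0,0,0,-0.115]]'; python3 -c "
from cell import arm;s=arm.observe();print(s['joints'])"
```

```text
clock: 4.97
position: [0.6821, -0.2268, 0.1177]
ee_rot: [0.451, 3.106, -0.0]
force: [-1.1, -0.2, -1.3]
width: 0.599
clock: 5.63
position: [0.6812, -0.2262, 0.1158]
ee_rot: [-1.84, -2.546, -0.001]
force: [-0.8, -0.7, -0.7]
width: 0.598
clock: 6.3
position: [0.6812, -0.2261, 0.1157]
ee_rot: [-2.81, -1.404, -0.0]
force: [-0.8, -0.8, 0.6]
width: 0.602
[-0.24200906  0.85548003  0.90729967  1.50019296 -0.71391983  1.14034163
  0.15923804]
```

```bash
python3 -m crank '[[0.6,0,0,0,-0.115],[0.6,0,0,0,-0.115],[0.6,0,0,0,-0.115],[0.6,0,0,0,-0.115],[0.6,0,0,0,-0.115],[0.6,0,0,0,-0.115],[0.6,0,0.002,-0.06,0],[0.6,0,0.002,-0.07,0]]'; python3 -c "
from cell import arm;s=arm.observe();print(s['joints'])"
```

```text
clock: 6.97
position: [0.6825, -0.2255, 0.0651]
ee_rot: [3.122, 0.329, 0.005]
force: [1.4, -0.3, -0.5]
width: 0.597
[-0.29238774  0.98042578  1.03066152  1.54213315 -0.89928573  1.14373692
 -0.4287522 ]
```

```bash
python3 -m crank '[[0,0,0,-0.02,0],[0,0,0,0,0],[0,0,0,0,0],[0,0,0,0,0],[0,0,0,0,0],[0,0,0,0,0],[0,0,0,0,0],[0,0,0,0,0]]' 12;  python3 -m crank '[[0,0,0,0,0],[0,0,0,0,0],[0,0,0,0,0],[0,0,0,0,0],[0,-0.0038,0.0173,0,0.06],[0,-0.0049,0.017,0,0.06],[0,-0.0061,0.0166,0,0.064],[0,-0.0072,0.0162,0,0.064]]' 12
```

```text
clock: 7.63
position: [0.6817, -0.2254, 0.0569]
ee_rot: [3.123, 0.329, 0.003]
force: [0.5, -0.4, 4.5]
width: 0.149
clock: 8.3
position: [0.6732, -0.1989, 0.0569]
ee_rot: [3.052, 0.735, 0.003]
force: [1.6, -2.6, 4.5]
width: 0.154
```

Moving well. Continue along the arc.

```bash
python3 -m crank '[[0,-0.0082,0.0156,0,0.064],[0,-0.0093,0.0151,0,0.064],[0,-0.0103,0.0144,0,0.064],[0,-0.0112,0.0137,0,0.064],[0,-0.0121,0.0129,0,0.064],[0,-0.0129,0.012,0,0.064],[0,-0.0137,0.0111,0,0.064],[0,-0.0144,0.0102,0,0.064]]' 12;  python3 -m crank '[[0,-0.0151,0.0092,0,0.064],[0,-0.0157,0.0082,0,0.064],[0,-0.0162,0.0071,0,0.064],[0,-0.0166,0.006,0,0.064],[0,-0.017,0.0048,0,0.064],[0,-0.0173,0.0037,0,0.064],[0,-0.0175,0.0025,0,0.064],[0,0,0,0,0]]' 12
python3 - <<'E'
from h import *
snap("scene","pics/sc3.png");snap("side","pics/s3.png");crop("pics/s3.png","pics/s3c.png",180,100,380,250,3.5);crop("pics/sc3.png","pics/sc3c.png",150,150,310,290,4)
print(arm.observe()["joints"])
E
```

```text
clock: 8.97
position: [0.6367, -0.1561, 0.0568]
ee_rot: [2.748, 1.518, 0.004]
force: [3.4, -0.6, 5.4]
width: 0.149
clock: 9.63
position: [0.5893, -0.1382, 0.0567]
ee_rot: [-2.32, -2.118, -0.004]
force: [-1.9, 3.4, 8.5]
width: 0.149
[-0.34170002  0.72315513  0.74790392  1.84877768 -0.6566627   0.83438274
  0.64870356]
```

View pics/s3c.png

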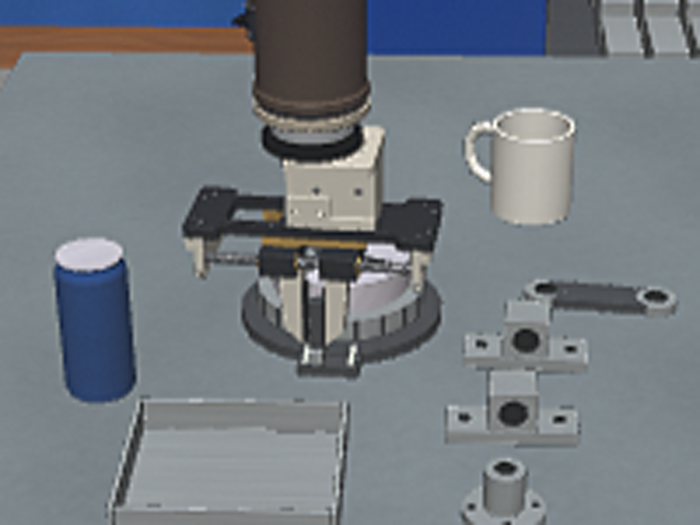

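View pics/sc3c.png

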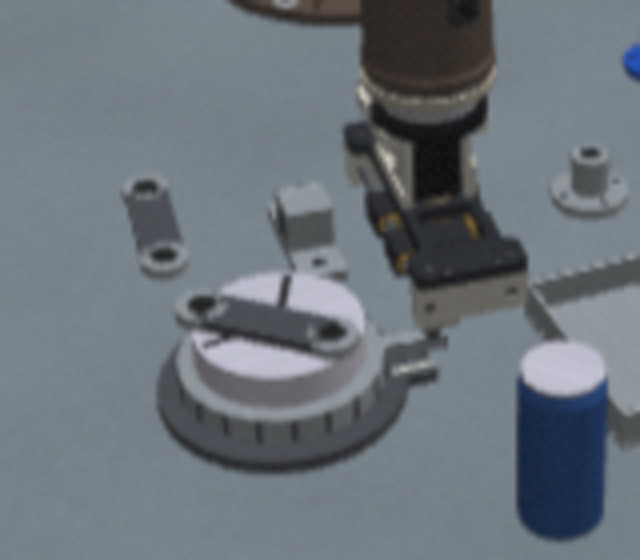

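```bash
python3 -m crank '[[0,-0.009,0.001,0,0.035],[0,-0.008,0.0005,0,0.03],[0,0,0,0,0],[0,0,0,0,0],[0.6,0,0,0,0],[0.6,0,0,0,0],[0.6,0,0,0,0],[0.6,0,0,0,0]]' 12;  python3 -m crank '[[0.6,0,0,0,0],[0.6,0,0,0.08,0],[0.6,0,0,0.08,0],[0.6,0.03,0,0.09,0],[0.6,0.05,0,0.09,0],[0.6,0.08,0.05,0.08,0],[0.6,0.08,0.05,0.05,0],[0.6,0,0,0,0]]' 12
python3 - <<'E'
from h import *
snap("scene","pics/sc4.png");snap("side","pics/s4.png");crop("pics/s4.png","pics/s4c.png",220,160,330,220,7);crop("pics/sc4.png","pics/sc4c.png",180,200,290,280,7)
C=cal("wrist");np.savez("pics/w4.npz",K=C[0],E=C[1]);snap("wrist","pics/w4.png")
E
```

```text
clock: 10.4
position: [0.5823, -0.139, 0.0556]
ee_rot: [-2.252, -2.19, 0.001]
force: [-0.5, -0.5, 0.0]
width: 0.392
clock: 11.07
position: [0.6796, -0.097, 0.2421]
ee_rot: [2.239, 2.196, 0.011]
force: [0.0, 1.9, -0.8]
width: 0.596
```

View pics/s4c.png

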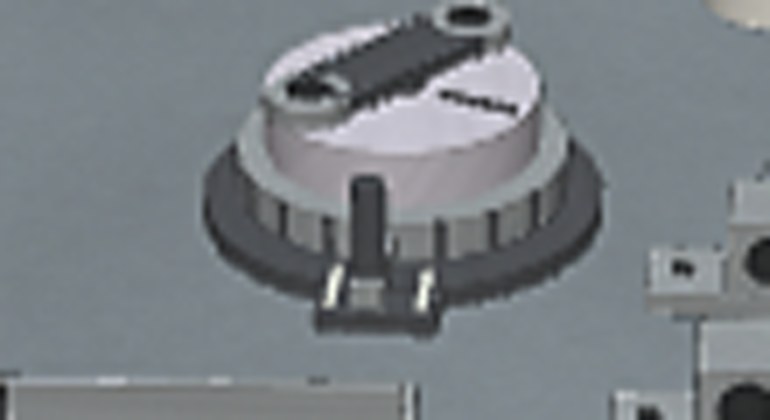

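View pics/w4.png

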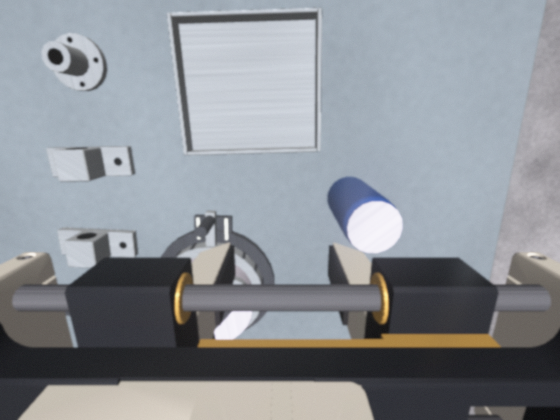

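Run:
```python
from h import *
crop("pics/w4.png","pics/w4c.png",170,200,260,260,8)
```

```text
(no output)
```

View pics/w4c.png

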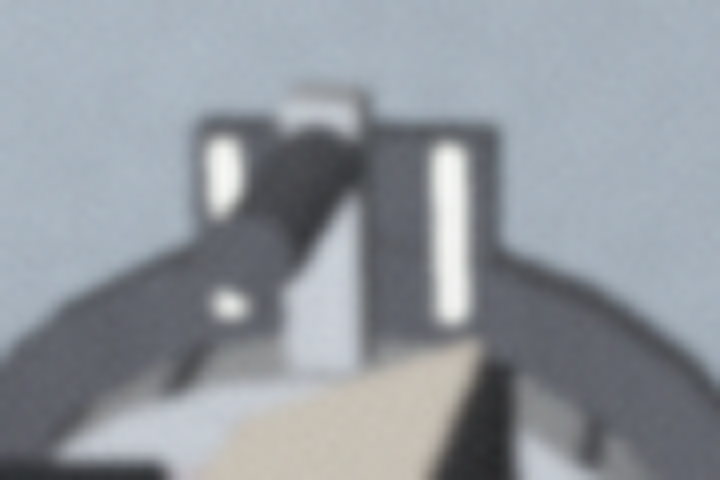

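View pics/sc4c.png

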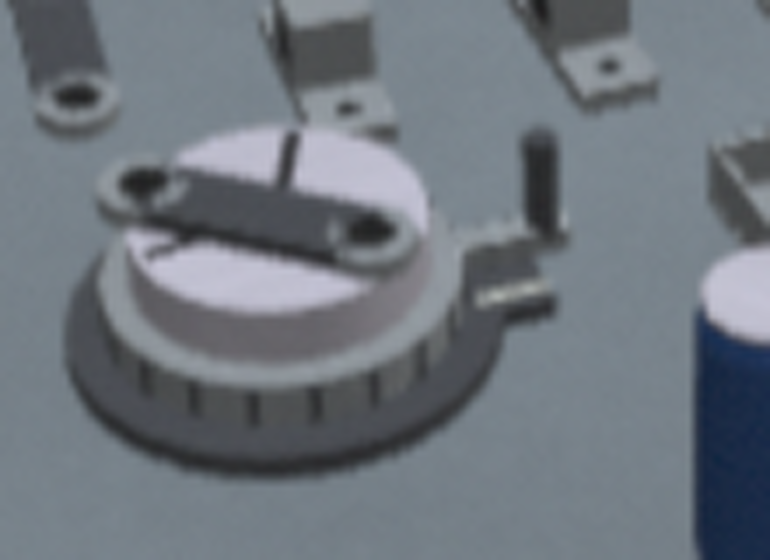

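Run:
```python
from h import *
d=np.load("pics/w4.npz");C=(d["K"],d["E"])
W=lambda x,y,z:px2w("wrist",170+x/8,200+y/8,z,C).round(4)
print("arm",W(320,112,.03),W(324,330,.03)); print("lines",W(223,180,.012),W(230,305,.012),W(450,180,.012),W(453,310,.012))
print("posttop",W(255,245,.072))
S=lambda x,y,z:px2w("side",220+x/7,160+y/7,z).round(4)
print("side armtip",S(366,279,.03),S(368,180,.072),"lines",S(334,287,.012),S(425,290,.012))
print(tri([(C,170+255/8,200+245/8),("side",220+368/7,160+180/7),("scene",180+541/7,200+138/7)]))
```

```text
arm [ 0.5862 -0.1316  0.03  ] [ 0.5834 -0.1682  0.03  ]
lines [ 0.5644 -0.1487  0.012 ] [ 0.5632 -0.1709  0.012 ] [ 0.6018 -0.1496  0.012 ] [ 0.6005 -0.1727  0.012 ]
posttop [ 0.5862 -0.1376  0.072 ]
side armtip [ 0.5835 -0.1289  0.03  ] [ 0.5822 -0.1335  0.072 ] lines [ 0.5982 -0.1528  0.012 ] [ 0.5615 -0.1516  0.012 ]
(array([ 0.5839, -0.1384,  0.0694]), [1.5, 1.3, 0.6])
```

```bash
python3 -m crank '[[0.6,-0.085,-0.035,0,0],[0.6,-0.085,-0.035,0,0],[0.6,-0.075,-0.036,-0.05,0],[0.6,0,0,-0.09,0],[0.6,0,0,-0.09,0],[0.6,0,0,-0.09,0],[0.5,0,0,-0.08,0],[0.4,0,0,-0.066,0]]' 12;  python3 -m crank '[[0,0,0,0,0],[0,0,0,0,0],[0,0,0,0,0],[0,0,0,0,0],[0,0,0,0,0],[0,0,0,0,0],[0,0,0,0,0],[0,0,0,0,0]]' 15; python3 -c "
from h import *
print(arm.observe()['position'])
snap('side','pics/s5.png');crop('pics/s5.png','pics/s5c.png',220,160,330,220,7)"
```

```text
clock: 11.88
position: [0.5717, -0.1453, 0.049]
ee_rot: [-2.252, -2.186, 0.004]
force: [0.7, -0.1, -0.4]
width: 0.503
clock: 12.55
position: [0.5759, -0.1455, 0.0536]
ee_rot: [2.25, 2.188, 0.003]
force: [1.1, -1.5, 8.5]
width: 0.146
[ 0.57590251 -0.14550297  0.05355309]
```

View pics/s5c.png

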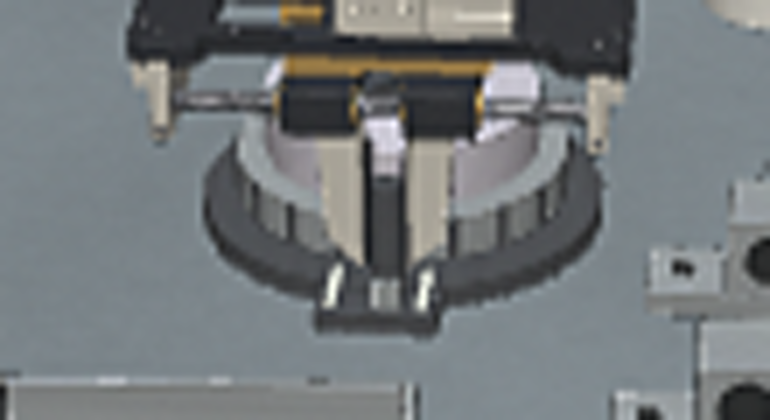

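```bash
python3 -m crank '[[0,0.006,0.005,0,0],[0,0.005,0.005,0,0],[0,0,0,0,0],[0,0,0,0,0],[0,0,0,0,0],[0,0,0,0,0],[0,0,0,0,0],[0,0,0,0,0]]' 15; python3 -c "
from h import *
print(arm.observe()['position'])
snap('side','pics/s6.png');crop('pics/s6.png','pics/s6c.png',220,160,330,220,7)"
```

```text
clock: 13.27
position: [0.5791, -0.1413, 0.0523]
ee_rot: [2.252, 2.19, 0.0]
force: [0.2, -3.9, 5.8]
width: 0.149
[ 0.57914842 -0.14126161  0.05232677]
```

View pics/s6c.png

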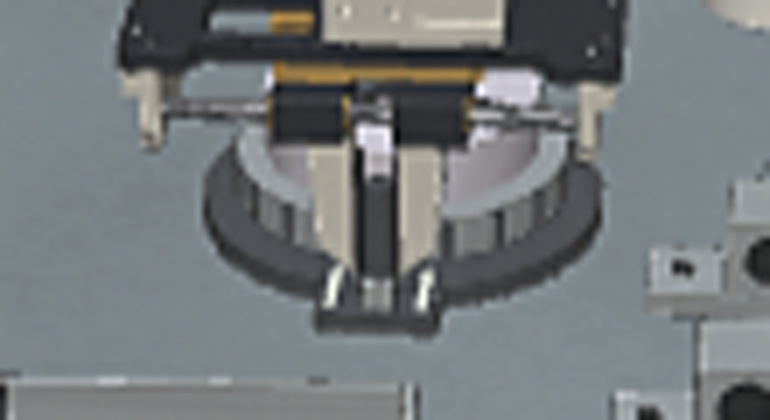

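```bash
python3 -m crank '[[0,0.004,0,0,0],[0,0,0,0,0],[0,0,0,0,0],[0,0,0,0,0],[0.5,0,0,0,0],[0.5,0,0,0,0],[0.5,0,0,0,0],[0.5,0,0,0,0]]' 15;  python3 -m crank '[[0.5,0,0,0,0],[0.5,0,0,0,0],[0.6,0,0,0.08,0],[0.6,0,0,0.09,0],[0.6,0,0,0.09,0],[0.6,0,0,0.1,0],[0.6,0.04,0.01,0.06,0],[0.6,0,0,0,0]]' 12
python3 - <<'E'
from h import *
snap("side","pics/s7.png");crop("pics/s7.png","pics/s7c.png",220,160,330,220,7)
C=cal("wrist");np.savez("pics/w7.npz",K=C[0],E=C[1]);snap("wrist","pics/w7.png");print(arm.observe()["position"])
E
```

```text
clock: 13.98
position: [0.5805, -0.1402, 0.0515]
ee_rot: [-2.251, -2.191, -0.0]
force: [-0.5, -0.7, -0.2]
width: 0.386
clock: 14.65
position: [0.601, -0.137, 0.2255]
ee_rot: [2.245, 2.187, 0.009]
force: [-0.1, 0.5, 0.1]
width: 0.596
[ 0.59743374 -0.13659718  0.22055485]
```

View pics/s7c.png

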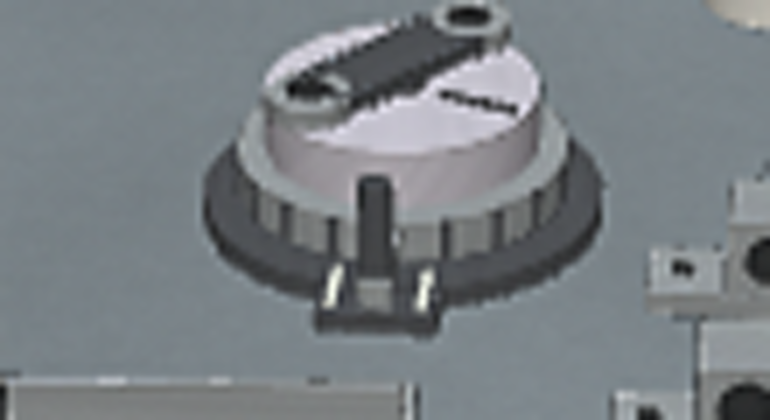

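View pics/w7.png

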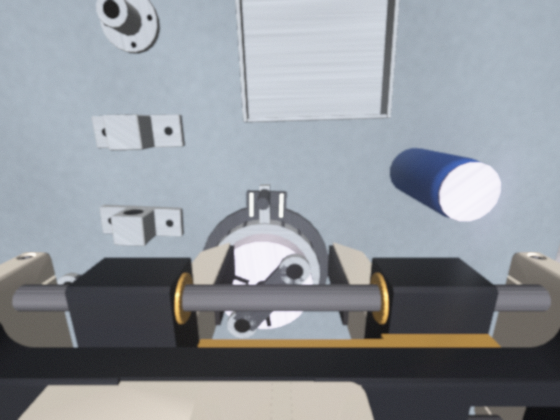

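Run:
```python
from h import *
crop("pics/w7.png","pics/w7c.png",225,175,305,235,9)
```

```text
(no output)
```

View pics/w7c.png

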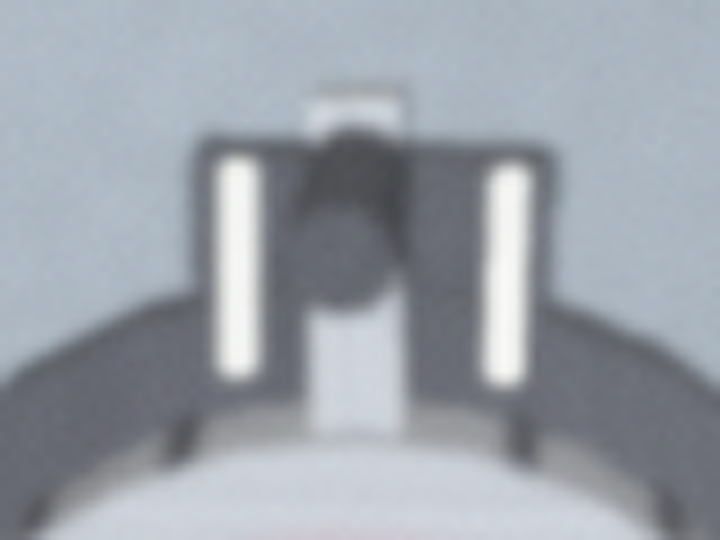

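Run:
```python
from h import *
D=lambda x,y,z:px2w("side",190+x/3.8,150+y/3.8,z).round(4)
print("tray side",[D(*p,.03).tolist() for p in [(115,243),(341,246),(331,366),(82,364)]])
print("tray scene",px2w("scene",170+560/5,140+405/5,.03).round(4),px2w("scene",170+780/5,140+348/5,.03).round(4))
for t in ["side","scene"]:
  rect(t,f"pics/{t}0.png",f"pics/pan_{t}.png",.04,.5,.72,.06,.30,1500)
  rect(t,f"pics/{t}0.png",f"pics/cr_{t}.png",.05,.36,.58,.26,.5,1500)
  rect(t,f"pics/{t}0.png",f"pics/tr_{t}.png",.03,.54,.76,-.12,.12,1500)
o=np.vstack([np.hstack([cv2.imread(f"pics/{k}_{t}.png") for k in("pan","cr")]) for t in("side","scene")]);cv2.imwrite("pics/pc.png",cv2.resize(o,(720,660)));print(o.shape)
cv2.imwrite("pics/tr.png",np.hstack([cv2.imread(f"pics/tr_{t}.png") for t in("side","scene")]))
d=np.load("pics/w7.npz");rect("wrist","pics/w7.png","pics/tr_w.png",.03,.54,.76,-.12,.12,1500,(d["K"],d["E"]))
```

```text
tray side [[0.7164, -0.0506, 0.03], [0.5589, -0.0521, 0.03], [0.5579, 0.0912, 0.03], [0.7159, 0.0948, 0.03]]
tray scene [ 0.5663 -0.057   0.03  ] [0.5654 0.0834 0.03  ]
(329, 360, 3)
(329, 360, 3)
(329, 360, 3)
(329, 360, 3)
(329, 360, 3)
(329, 360, 3)
(658, 720, 3)
(329, 360, 3)
```

View pics/pc.png

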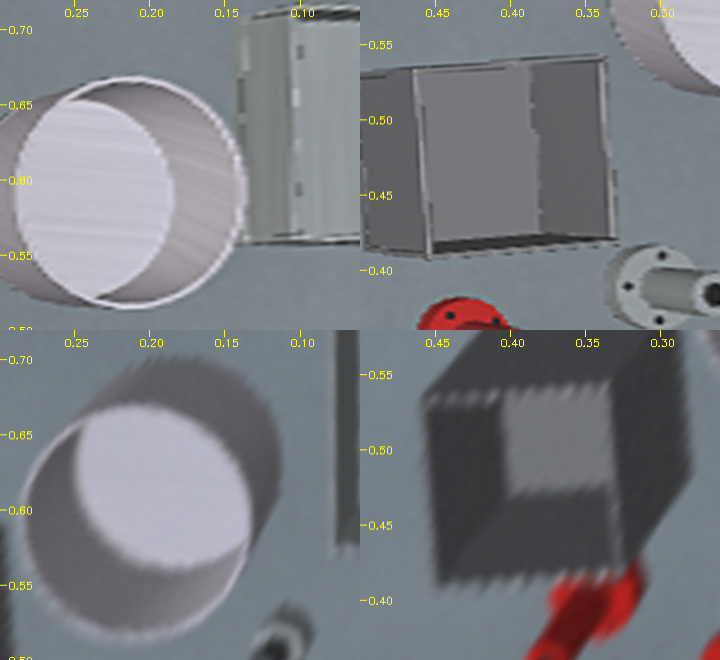

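View pics/tr.png

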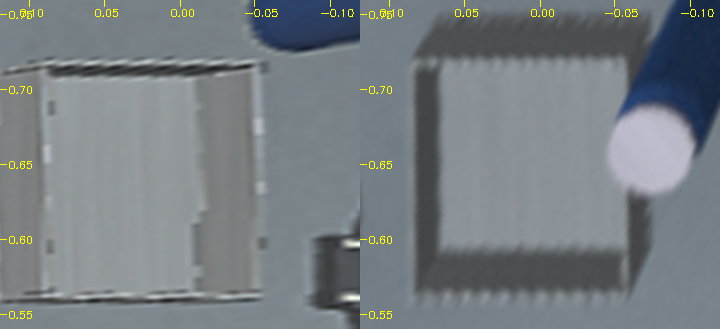

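View pics/tr_w.png

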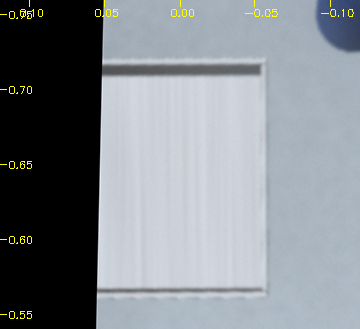

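```bash
python3 -m crank '[[0.75,-0.007,-0.0475,0,-0.1125],[0.75,-0.007,-0.0475,-0.02,-0.1125],[0.75,-0.007,-0.0475,-0.04,-0.1125],[0.75,-0.007,-0.0475,-0.05,-0.1125],[0.75,-0.007,-0.0475,-0.05,-0.1125],[0.75,-0.005,-0.0475,-0.05,-0.1125],[0.75,0,0,-0.05,0],[0.75,0,0,0,0]]' 12
python3 - <<'E'
from h import *
s=arm.observe();print(s["position"],s["ee_rot"],s["joints"])
C=cal("wrist");np.savez("pics/w8.npz",K=C[0],E=C[1]);snap("wrist","pics/w8.png")
E
```

```text
clock: 15.42
position: [0.577, -0.2507, 0.1107]
ee_rot: [-2.868, -1.269, 0.01]
force: [-0.4, 1.1, 0.1]
width: 0.751
[ 0.57700313 -0.25073296  0.11072896] [-2.86849207 -1.26875311  0.01000902] [-0.25709614  0.75986609  0.95902635  1.74933363 -0.71358809  1.03232907
  0.22989966]
```

View pics/w8.png

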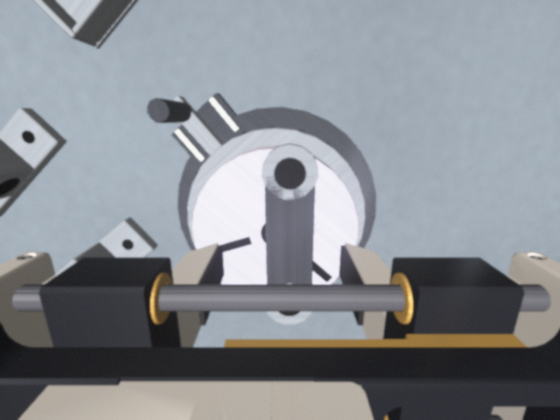

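Run:
```python
from h import *
d=np.load("pics/w8.npz");C=(d["K"],d["E"]);s=arm.observe();T=s["position"]
from scipy.spatial.transform import Rotation as R
M=R.from_rotvec(s["ee_rot"]).as_matrix();print(T,M.round(3).tolist())
for u,v in [(290,172),(290,306)]:
  p=px2w("wrist",u,v,.07,C);print(p.round(4),(M.T@(p-T)).round(4))
```

```text
[ 0.57830924 -0.25025661  0.11288838] [[0.671, 0.741, -0.006], [0.741, -0.671, 0.002], [-0.002, -0.006, -1.0]]
[ 0.6145 -0.2183  0.07  ] [0.0481 0.0056 0.0427]
[ 0.5501 -0.2905  0.07  ] [-0.0487  0.0064  0.043 ]
```

```bash
python3 -m crank '[[0.75,0.011,-0.010,-0.04,0],[0.75,0,0,-0.04,0],[0.75,0,0,0,0],[0.75,0,0,0,0],[0.2,0,0,0,0],[0.2,0,0,0,0],[0.2,0,0,0,0],[0.2,0,0,0,0]]' 45
```

```text
clock: 16.13
position: [0.5854, -0.2549, 0.0845]
ee_rot: [2.87, 1.276, 0.001]
force: [-0.6, 0.5, 0.1]
width: 0.51
```

```bash
python3 -m crank '[[0.5,-0.003,0,-0.014,0],[0.5,0,0,0,0],[0.5,0,0,0,0],[0.5,0,0,0,0],[0.5,0,0,0,0],[0.5,0,0,0,0],[0.5,0,0,0,0],[0.5,0,0,0,0]]' 45
```

```text
clock: 16.8
position: [0.584, -0.2549, 0.0782]
ee_rot: [2.871, 1.276, 0.0]
force: [0.0, 0.6, 0.0]
width: 0.501
```

```bash
python3 -m crank '[[0,0,0,0,0],[0,0,0,0,0],[0,0,0,0,0],[0,0,0,0,0],[0,0,0,0,0],[0,0,0,0.03,0],[0,0,0,0.05,0],[0,0,0,0.08,0]]' 45
python3 - <<'E'
from h import *
snap("side","pics/s8.png");crop("pics/s8.png","pics/s8c.png",180,100,380,250,3.5)
E
```

```text
clock: 17.47
position: [0.5828, -0.2541, 0.1409]
ee_rot: [-2.869, -1.274, 0.005]
force: [0.6, -0.1, -3.5]
width: 0.346
```

View pics/s8c.png

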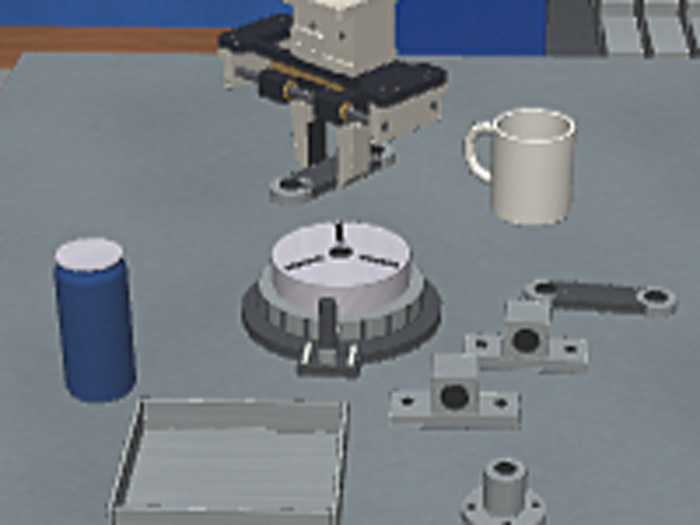

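```bash
python3 -m crank '[[0,0.018,0.093,0.02,-0.1],[0,0.018,0.093,0,-0.1],[0,0.018,0.093,0,-0.1],[0,0.018,0.093,0,-0.1],[0,0.018,0.093,0,-0.1],[0,0.018,0.093,0,-0.1],[0,0.018,0.093,0,-0.1],[0,0.018,0.093,0,-0.1]]' 45;python3 -m crank '[[0,0,0,0,0],[0,0,0,-0.03,0],[0,0,0,-0.05,0],[0,0,0,-0.05,0],[0,0,0,-0.05,0],[0,0,0,0,0],[0,0,0,0,0],[0,0,0,0,0]]' 45
python3 - <<'E'
from h import *
s=arm.observe();print(s["position"],s["ee_rot"],s["joints"])
C=cal("wrist");np.savez("pics/w9.npz",K=C[0],E=C[1]);snap("wrist","pics/w9.png")
E
```

```text
clock: 18.18
position: [0.6421, 0.0449, 0.1507]
ee_rot: [3.141, -0.01, 0.002]
force: [1.3, -0.4, -3.3]
width: 0.341
clock: 18.85
position: [0.642, 0.0415, 0.0794]
ee_rot: [3.141, -0.004, 0.002]
force: [0.8, -0.6, -3.7]
width: 0.339
[0.64201617 0.04151194 0.07935245] [ 3.14082179e+00 -3.75776826e-03  2.12228558e-03] [-0.79557405  0.94024973  1.16020259  1.74900115 -0.95609683  1.1338267
 -0.89554055]
```

View pics/w9.png

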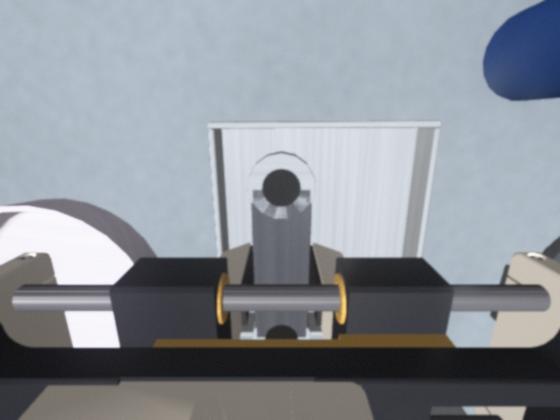

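```bash
python3 -m crank '[[0,0,0,-0.05,0],[0,0,0,-0.04,0],[0,0,0,-0.03,0],[0,0,0,-0.015,0],[0,0,0,0,0],[0,0,0,0,0],[0,0,0,0,0],[0,0,0,0,0]]' 45
```

```text
clock: 19.57
position: [0.6418, 0.0426, 0.0248]
ee_rot: [3.141, -0.002, 0.001]
force: [0.3, 0.4, -2.8]
width: 0.343
```

```bash
python3 -m crank '[[0.44,0,0,-0.005,0],[0.44,0,0,0,0],[0.44,0,0,0,0],[0.44,0,0,0,0],[0.44,0,0,0.03,0],[0.44,0,0,0.06,0],[0,0,-0.05,0.02,0],[0,0,-0.05,0,0]]' 45
python3 - <<'E'
from h import *
snap("side","pics/s9.png");crop("pics/s9.png","pics/s9c.png",180,140,380,290,3.5)
s=arm.observe();print(s["position"],s["width"])
E
```

```text
clock: 20.23
position: [0.6431, 0.003, 0.0694]
ee_rot: [3.142, 0.002, 0.006]
force: [0.2, -0.7, -0.2]
width: 0.338
[ 0.64200128 -0.00309293  0.06926226] 0.30009514333676146
```

View pics/s9c.png

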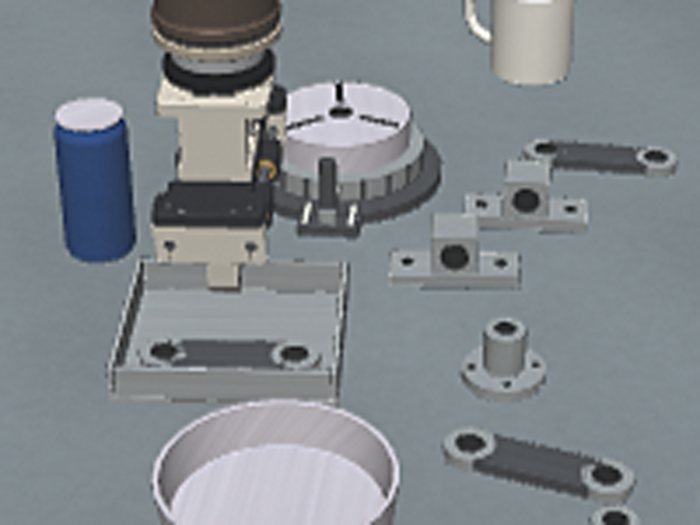

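```bash
python3 -m crank '[[0,0,0,0,0],[0,0,0,0,0],[0,0,0,-0.05,0],[0,0,0,-0.06,0],[0,0,0,0,0],[0,0,0.016,0,0],[0,0,0.016,0,0],[0,0,0.014,0,0]]' 45;python3 -m crank '[[0,0,0.014,0,0],[0,0,0.014,0,0],[0,0,0.006,0,0],[0,0,0,0,0],[0,0,0,0.05,0],[0,0,0,0.06,0],[0.8,0,-0.02,0.06,0],[0.8,-0.03,-0.05,0.06,0]]' 45
python3 - <<'E'
from h import *
snap("side","pics/s10.png");crop("pics/s10.png","pics/s10c.png",180,140,380,290,3.5)
s=arm.observe();print(s["position"],s["width"])
E
```

```text
clock: 20.95
position: [0.6415, 0.022, 0.0222]
ee_rot: [3.141, -0.001, -0.0]
force: [0.8, -3.0, 0.3]
width: 0.0
clock: 21.62
position: [0.631, 0.0102, 0.1146]
ee_rot: [-3.14, -0.007, -0.0]
force: [-0.3, -1.2, 0.5]
width: 0.102
[0.62925003 0.00191541 0.11998644] 0.14193595776387802
```

View pics/s10c.png

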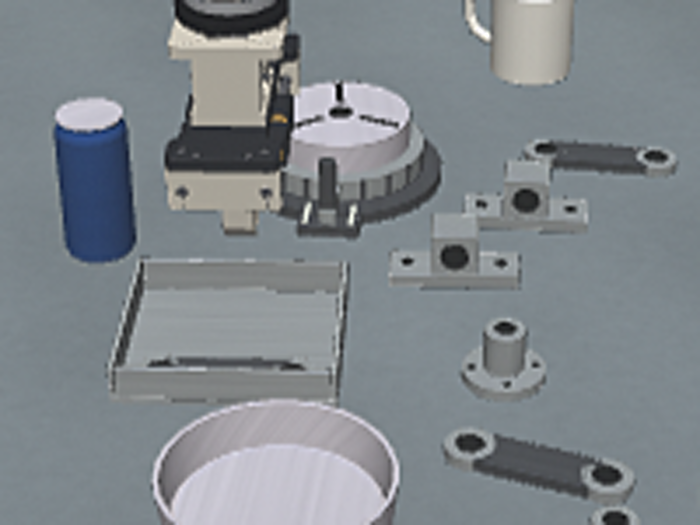

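```bash
python3 -m crank '[[0.8,-0.0685,-0.0685,0,0],[0.8,-0.0685,-0.0685,0,0],[0.8,-0.0685,-0.0685,0,0],[0.8,-0.0685,-0.0685,0,0],[0.8,-0.0685,-0.0685,0,0],[0.8,-0.0685,-0.0685,0,0],[0.8,-0.0685,-0.0685,0,-0.05],[0.8,-0.0685,-0.0685,0,-0.06]]' 45;python3 -m crank '[[0.8,-0.0685,-0.0685,0,0],[0.8,-0.0685,-0.0685,0,0],[0.8,0,0,0,0],[0.8,0,0,0,0],[0.8,0,0,0,0],[0.8,0,0,0,0],[0.8,0,0,0,0],[0.8,0,0,0,0]]' 45
cat > wl.py <<'E'
import sys
from h import *
from scipy.spatial.transform import Rotation as R
# usage: wl.py name
n=sys.argv[1]
s=arm.observe();C=cal("wrist");snap("wrist",f"pics/{n}.png")
M=R.from_rotvec(s["ee_rot"]).as_matrix()
np.savez(f"pics/{n}.npz",K=C[0],E=C[1],T=s["position"],M=M)
print("T",np.round(s["position"],4),"jaw deg",round(np.degrees(np.arctan2(M[1,1],M[0,1])),1),"j",np.round(s["joints"],2),"w",round(s["width"],3))
E
cat > wm.py <<'E'
import sys
from h import *
# wm.py name z u v u v ...
n=sys.argv[1];z=float(sys.argv[2]);d=np.load(f"pics/{n}.npz");C=(d["K"],d["E"])
a=list(map(float,sys.argv[3:]))
for u,v in zip(a[::2],a[1::2]):
    p=px2w("wrist",u,v,z,C);print((u,v),p.round(4),"tool xyz",(d["M"].T@(p-d["T"])).round(4))
E
python3 wl.py w11
```

```text
clock: 22.33
position: [0.4089, -0.2129, 0.1142]
ee_rot: [-3.135, 0.186, -0.001]
force: [0.3, -1.2, -0.8]
width: 0.725
clock: 23.0
position: [0.3563, -0.2665, 0.114]
ee_rot: [-3.136, 0.18, 0.001]
force: [0.1, -1.0, 0.0]
width: 0.798
T [ 0.3563 -0.2665  0.114 ] jaw deg -96.6 j [-0.33  0.61  1.25  2.21 -0.78  0.88 -0.28] w 0.798
```

View pics/w11.png

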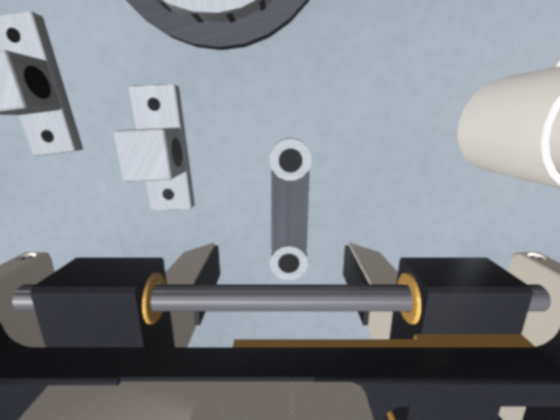

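```bash
python3 -m crank '[[0.8,0,0,0.03,0.115],[0.8,0,0,0.03,0.115],[0.8,0,0,0,0.115],[0.8,0,0,0,0.115],[0.8,0,0,0,0.115],[0.8,0,0,0,0.115],[0.8,0,0,0,0.115],[0.8,0,0,0,0.115]]' 45;python3 -m crank '[[0.8,0,0,0,0.115],[0.8,0,0,0,0.115],[0.8,0,0,0,0.115],[0.8,0,0,0,0.115],[0.8,0,0,0,0.115],[0.8,0,0,0,0.115],[0.8,0,0,0,0.115],[0.8,0,0,0,0.115]]' 45;python3 -m crank '[[0.8,0,0,0,0.115],[0.8,0,0,0,0.115],[0.8,0,0,0,0.115],[0.8,0,0,0,0.115],[0.8,0,0,0,0.115],[0.8,0,0,0,0.115],[0.8,0,0,0,0.115],[0.8,0,0,0,0.115]]' 45;python3 wl.py w12
```

```text
clock: 23.72
position: [0.3559, -0.2669, 0.1382]
ee_rot: [2.86, 1.301, 0.0]
force: [-0.0, 0.3, 0.4]
width: 0.801
clock: 24.38
position: [0.3558, -0.2669, 0.1382]
ee_rot: [-1.932, -2.477, 0.0]
force: [-0.2, -0.3, 0.3]
width: 0.799
clock: 25.05
position: [0.3557, -0.2669, 0.1381]
ee_rot: [-0.564, -3.09, -0.0]
force: [0.2, -0.1, 0.5]
width: 0.8
T [ 0.3557 -0.2669  0.1381] jaw deg 69.3 j [ 0.13  0.29  0.49  2.15 -0.2   0.74  1.96] w 0.8
```

View pics/w12.png

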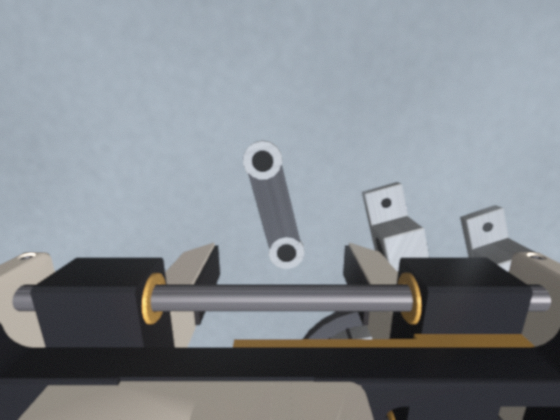

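```bash
python3 wm.py w12 .01 262 160 286 253; python3 wm.py w11 .01 290 160 289 263
```

```text
(262.0, 160.0) [ 0.3095 -0.2669  0.01  ] tool xyz [ 0.0432 -0.0163  0.1281]
(286.0, 253.0) [ 0.4039 -0.2787  0.01  ] tool xyz [-0.0493  0.0061  0.1281]
(290.0, 160.0) [ 0.4036 -0.2786  0.01  ] tool xyz [0.0485 0.0067 0.104 ]
(289.0, 263.0) [ 0.31   -0.2679  0.01  ] tool xyz [-0.0458  0.0067  0.1041]
```

```bash
python3 -m crank '[[0.7,0.0025,-0.015,0,0.114],[0.7,0,0,-0.05,0.114],[0.7,0,0,-0.07,0],[0.7,0,0,-0.07,0],[0.7,0,0,-0.06,0],[0.7,0,0,-0.03,0],[0.7,0,0,0,0],[0.7,0,0,0,0]]' 45; python3 wl.py w13
```

```text
clock: 25.77
position: [0.3562, -0.273, 0.0259]
ee_rot: [-0.206, -3.133, -0.001]
force: [-0.7, -0.8, 0.5]
width: 0.703
T [ 0.3562 -0.273   0.0259] jaw deg 82.5 j [ 0.3   0.5   0.31  2.23 -0.34  0.46  2.32] w 0.703
```

View pics/w13.png

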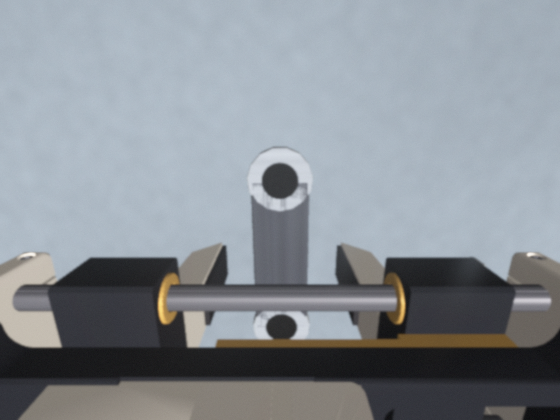

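Aligned. Lower 7 mm and grip.

```bash
python3 -m crank '[[0.7,0,0,-0.018,0],[0.4,0,0,0,0],[0,0,0,0,0],[0,0,0,0,0],[0,0,0,0,0],[0,0,0,0,0],[0,0,0,0,0],[0,0,0,0,0]]' 45;python3 -m crank '[[0,0,0,0,0],[0,0,0,0.03,0],[0,0,0,0.06,0],[0,0,0,0.08,0],[0,0,0,0.08,0],[0,0,0,0.06,0],[0,0,0,0,0],[0,0,0,0,0]]' 45
```

```text
clock: 26.48
position: [0.3566, -0.2734, 0.0192]
ee_rot: [0.203, 3.135, -0.0]
force: [0.3, -1.1, 3.4]
width: 0.34
clock: 27.15
position: [0.357, -0.2733, 0.1436]
ee_rot: [0.202, 3.133, -0.001]
force: [0.4, -0.2, -4.9]
width: 0.337
```

```bash
python3 -m crank '[[0,0.071,0.065,0,0.01],[0,0.071,0.065,0,0.015],[0,0.071,0.065,0,0.015],[0,0.071,0.065,0,0.015],[0,0.071,0.065,0,0.015],[0,0.071,0.065,0,0.015],[0,0.071,0.065,0,0.015],[0,0.071,0.065,0,0.015]]' 45;python3 -m crank '[[0,0.071,0.065,0,0],[0,0.071,0.065,0,0],[0,0,0,-0.05,0],[0,0,0,-0.07,0],[0,0,0,-0.05,0],[0,0,0,0,0],[0,0,0,0,0],[0,0,0,0,0]]' 45;python3 wl.py w14
```

```text
clock: 27.82
position: [0.5835, -0.0635, 0.1403]
ee_rot: [-0.013, -3.138, -0.001]
force: [1.2, -1.5, -3.6]
width: 0.341
clock: 28.48
position: [0.6405, -0.0136, 0.0749]
ee_rot: [-0.015, -3.141, 0.0]
force: [0.6, 0.9, -3.1]
width: 0.344
T [ 0.6405 -0.0136  0.0749] jaw deg 89.5 j [-0.27  0.64  0.31  1.72 -0.25  0.82  1.72] w 0.344
```

View pics/w14.png

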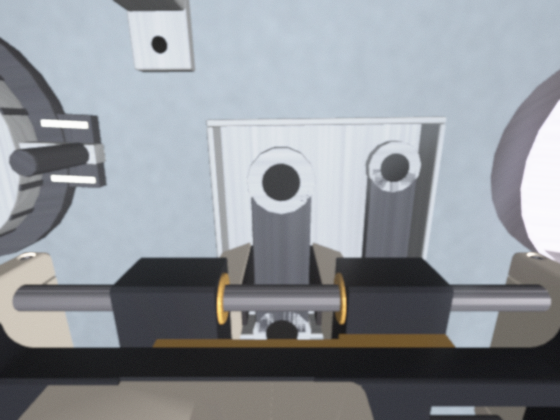

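```bash
python3 -m crank '[[0,0,0.02,0,0],[0,0,0,-0.04,0],[0,0,0,-0.04,0],[0,0,0,-0.03,0],[0,0,0,-0.015,0],[0,0,0,0,0],[0,0,0,0,0],[0,0,0,0,0]]' 45;python3 -m crank '[[0.44,0,0,0,0],[0.44,0,0,0,0],[0.44,0,0,0,0],[0.44,0,0,0,0],[0.44,0,0,0.03,0],[0.44,0,0,0.05,0],[0,0,0.04,0.02,0],[0,0,0.04,0,0]]' 45;python3 wl.py w15
```

```text
clock: 29.2
position: [0.6411, -0.0054, 0.0259]
ee_rot: [0.014, 3.14, 0.0]
force: [0.1, -0.7, -2.9]
width: 0.341
clock: 29.87
position: [0.6423, 0.0255, 0.0685]
ee_rot: [0.018, 3.137, -0.0]
force: [0.4, 0.1, 0.9]
width: 0.339
T [0.6423 0.0255 0.0685] jaw deg 89.3 j [-0.33  0.65  0.31  1.72 -0.26  0.8   1.66] w 0.339
```

View pics/w15.png

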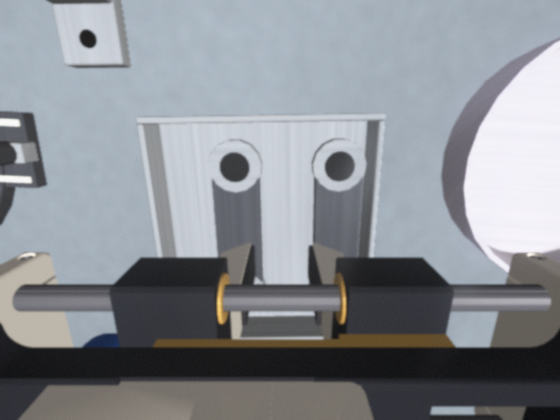

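```bash
python3 -m crank '[[1,0,-0.03,0.01,0],[1,0,-0.03,0,0],[1,0,-0.03,0,0],[1,0,-0.03,0,0],[1,0,-0.016,0,0],[1,0,0,0,0],[1,0,0,0,0],[1,0,0,0,0]]' 45;python3 wl.py w16
```

```text
clock: 30.58
position: [0.6404, -0.0271, 0.0688]
ee_rot: [-0.014, -3.141, -0.001]
force: [-0.2, 0.5, -0.2]
width: 0.836
T [ 0.6404 -0.0271  0.0688] jaw deg 89.5 j [-0.24  0.65  0.31  1.72 -0.26  0.81  1.75] w 0.836
```

View pics/w16.png

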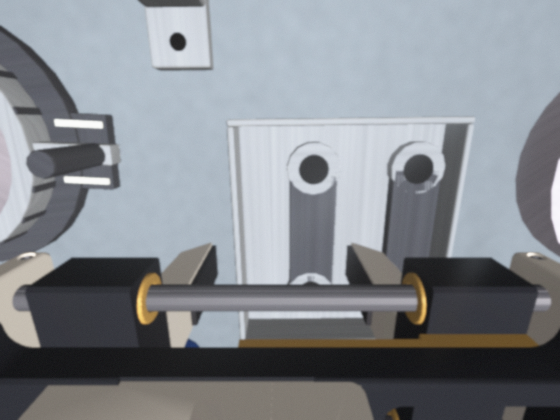

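```bash
python3 -m crank '[[1,0,0,0,0],[1,0,0,0,0],[1,0,0,-0.03,0],[1,0,0,-0.04,0],[1,0,0,-0.04,0],[1,0,0,0,0],[1,0,-0.01,0,0],[1,0,-0.015,0,0]]' 45;python3 -m crank '[[1,0,-0.015,0,0],[1,0,-0.015,0,0],[1,0,-0.015,0,0],[1,0,-0.012,0,0],[1,0,0,0,0],[1,0,0,0.04,0],[1,0,0,0.08,0],[1,0,0.03,0.04,0]]' 45; python3 wl.py w17
```

```text
clock: 31.3
position: [0.6404, -0.037, 0.025]
ee_rot: [-0.012, -3.141, -0.001]
force: [0.7, 2.2, -1.4]
width: 0.999
clock: 31.97
position: [0.6412, -0.0526, 0.0917]
ee_rot: [0.021, 3.139, -0.004]
force: [0.5, 0.2, 0.6]
width: 1.0
T [ 0.6412 -0.0526  0.0917] jaw deg 89.2 j [-0.21  0.63  0.32  1.7  -0.24  0.85  1.77] w 1.0
```

View pics/w17.png

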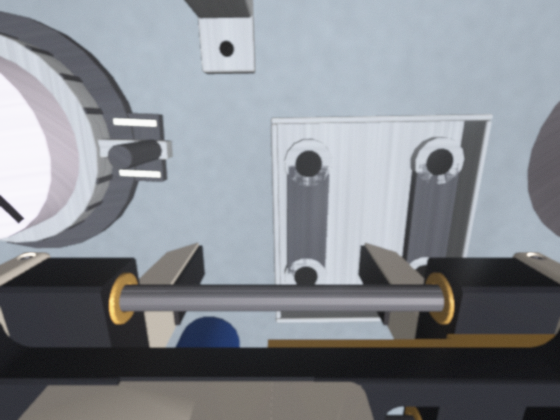

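```bash
python3 wm.py w17 .014 307 162 306 276 441 161 424 270; python3 wm.py w17 .03 275 121 490 118;  python3 - <<'E'
from h import *
snap("scene","pics/sc18.png");snap("side","pics/s18.png");crop("pics/s18.png","pics/s18c.png",190,180,430,360,3.3);crop("pics/sc18.png","pics/sc18c.png",200,140,400,290,4)
E
```

```text
(307.0, 162.0) [ 0.5936 -0.0324  0.014 ] tool xyz [0.048  0.0197 0.0775]
(306.0, 276.0) [ 0.6883 -0.0319  0.014 ] tool xyz [-0.0467  0.0215  0.0777]
(441.0, 161.0) [0.594  0.0664 0.014 ] tool xyz [0.0489 0.1186 0.0773]
(424.0, 270.0) [0.6838 0.0656 0.014 ] tool xyz [-0.0409  0.1189  0.0775]
(275.0, 121.0) [ 0.5642 -0.0552  0.03  ] tool xyz [ 0.077  -0.0035  0.0615]
(490.0, 118.0) [0.564  0.0858 0.03  ] tool xyz [0.0791 0.1375 0.0611]
```

View pics/s18c.png

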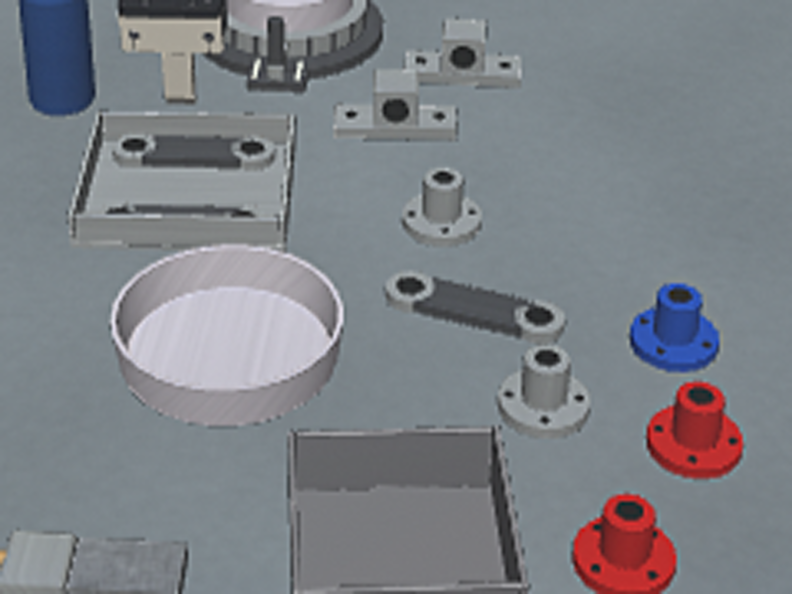

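View pics/sc18c.png

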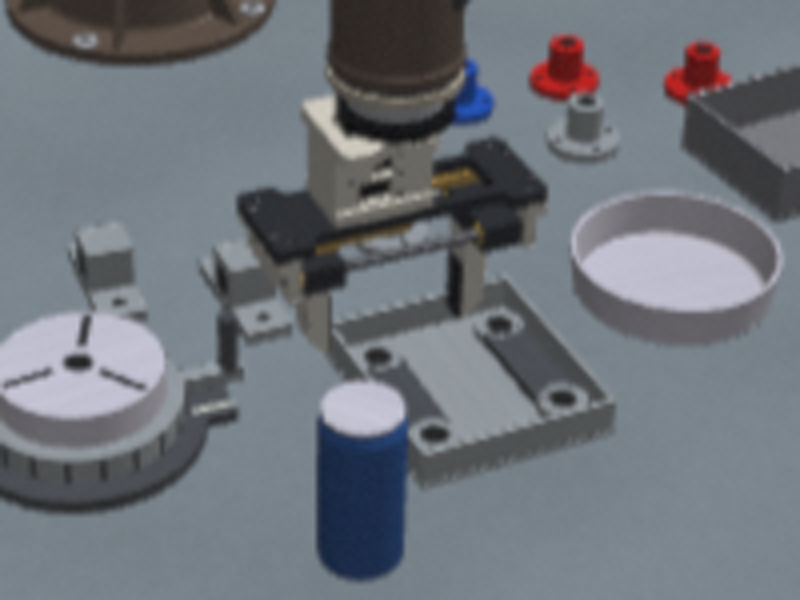

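```bash
python3 -m crank '[[0.8,-0.067,0.065,0.03,-0.037],[0.8,-0.068,0.065,0.03,-0.037],[0.8,-0.068,0.065,0,-0.037],[0.8,-0.068,0.065,0,-0.037],[0.8,-0.068,0.065,0,-0.037],[0.8,-0.068,0.065,0,-0.037],[0.8,-0.068,0.065,0,-0.037],[0.8,-0.067,0.065,0,-0.037]]' 45;python3 -m crank '[[0.8,0,0,0,0],[0.8,0,0,0,0],[0.7,0,0,-0.03,0],[0.7,0,0,0,0],[0.7,0,0,0,0],[0.7,0,0,0,0],[0.7,0,0,0,0],[0.7,0,0,0,0]]' 45; python3 wl.py w19
```

```text
clock: 32.78
position: [0.4218, 0.1596, 0.1123]
ee_rot: [-0.503, -3.1, 0.002]
force: [0.0, 1.0, 0.6]
width: 0.799
clock: 33.45
position: [0.4241, 0.1591, 0.1012]
ee_rot: [0.5, 3.101, 0.0]
force: [1.5, 0.4, -0.3]
width: 0.7
T [0.4241 0.1591 0.1012] jaw deg 71.7 j [-0.8   0.37  0.41  2.17 -0.24  0.65  1.03] w 0.7
```

View pics/w19.png

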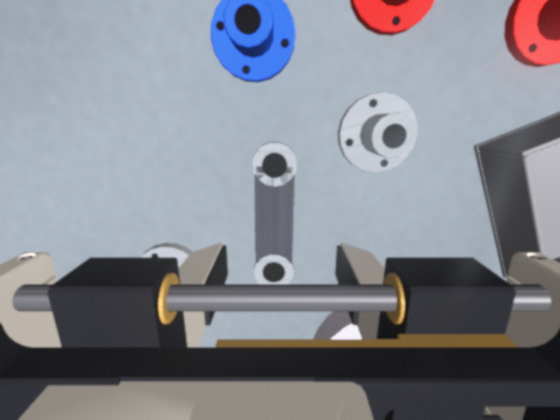

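```bash
python3 wm.py w19 .01 274 165 274 271; python3 wm.py w19 .042 395 136;python3 wm.py w19 .01 378 133
```

```text
(274.0, 165.0) [0.381  0.1685 0.01  ] tool xyz [ 0.044  -0.0046  0.0912]
(274.0, 271.0) [0.4693 0.1387 0.01  ] tool xyz [-0.0493 -0.0052  0.0912]
(395.0, 136.0) [0.3837 0.2527 0.042 ] tool xyz [0.0679 0.0762 0.0592]
(378.0, 133.0) [0.3827 0.2518 0.01  ] tool xyz [0.0685 0.075  0.0912]
```

```bash
python3 -m crank '[[0.7,0.0025,-0.014,-0.02,0],[0.7,0,0,-0.06,0],[0.7,0,0,-0.06,0],[0.7,0,0,-0.05,0],[0.7,0,0,-0.015,0],[0.7,0,0,0,0],[0.5,0,0,0,0],[0.3,0,0,0,0]]' 45;python3 -m crank '[[0,0,0,0,0],[0,0,0,0,0],[0,0,0,0,0],[0,0,0,0,0],[0,0,0,0,0],[0,0,0,0,0],[0,0,0,0.04,0],[0,0,0,0.08,0]]' 45
```

```text
clock: 34.17
position: [0.4249, 0.1536, 0.0192]
ee_rot: [0.499, 3.101, 0.0]
force: [0.1, 1.1, 0.4]
width: 0.602
clock: 34.83
position: [0.4226, 0.1531, 0.0651]
ee_rot: [-0.498, -3.097, 0.006]
force: [0.3, 1.0, -2.6]
width: 0.338
```

```bash
python3 -m crank '[[0,0,0,0.08,0],[0,0.0675,-0.0425,0.05,0.03],[0,0.0675,-0.0425,0,0.039],[0,0.0675,-0.0425,0,0.039],[0,0.0675,-0.0425,0,0.039],[0,0.0675,-0.0425,0,0.039],[0,0.0675,-0.0425,0,0.039],[0,0.0675,-0.0425,0,0.039]]' 45;python3 -m crank '[[0,0.0675,-0.0425,0,0.039],[0,0,0,0,0],[0,0,0,-0.05,0],[0,0,0,-0.05,0],[0,0,0,0,0],[0,0,0,0,0],[0,0,0,0,0],[0,0,0,0,0]]' 45; python3 wl.py w20
```

```text
clock: 35.5
position: [0.6143, 0.0341, 0.1184]
ee_rot: [-0.063, -3.14, -0.0]
force: [0.8, 0.3, -2.6]
width: 0.342
clock: 36.17
position: [0.6414, 0.0181, 0.0803]
ee_rot: [0.002, 3.14, 0.0]
force: [0.5, 0.7, -2.8]
width: 0.343
T [0.6414 0.0181 0.0803] jaw deg 89.9 j [-0.32  0.64  0.32  1.72 -0.26  0.83  1.69] w 0.343
```

View pics/w20.png

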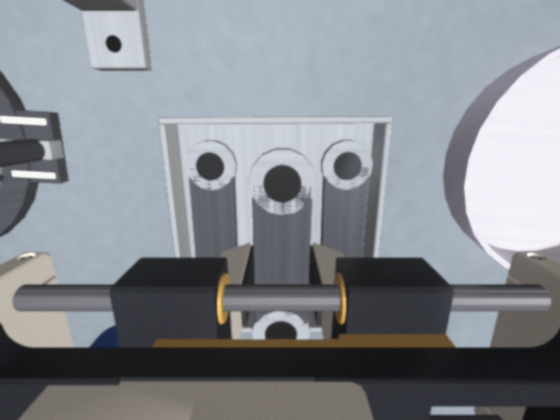

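```bash
python3 -m crank '[[0,0,-0.002,-0.04,0],[0,0,0,-0.04,0],[0,0,0,-0.025,0],[0,0,0,-0.009,0],[0,0,0,0,0],[0,0,0,0,0],[0,0,0,0,0],[0,0,0,0,0]]' 45;python3 -m crank '[[0.6,0,0,0,0],[0.6,0,0,0,0],[0.6,0,0,0,0],[0.6,0,0,0,0],[0.6,0,0,0,0],[0.6,0,0,0.05,0],[0.6,0,0,0.09,0],[0.6,0,0,0.09,0]]' 45; python3 wl.py w21
```

```text
clock: 36.88
position: [0.6413, 0.0171, 0.0343]
ee_rot: [0.002, 3.14, 0.0]
force: [0.1, 0.3, -2.9]
width: 0.342
clock: 37.55
position: [0.6396, 0.017, 0.1253]
ee_rot: [-0.003, -3.138, 0.001]
force: [1.1, 0.8, 1.2]
width: 0.598
T [0.6396 0.017  0.1253] jaw deg 89.9 j [-0.34  0.59  0.35  1.68 -0.24  0.92  1.67] w 0.598
```

View pics/w21.png

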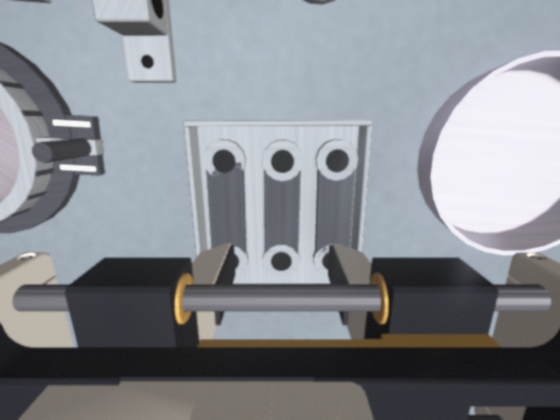

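```bash
python3 - <<'E'
from h import *
print(tri([("side",190+395/3.3,180+83/3.3),("scene",200+245/4,140+254/4)]))
print("holes", px2w("side",190+351/3.3,180+114/3.3,.012),px2w("side",190+439/3.3,180+116/3.3,.012))
print(tri([("side",190+465/3.3,180+31/3.3),("scene",200+105/4,140+236/4)]))
print("holesB", px2w("side",190+420/3.3,180+62/3.3,.012),px2w("side",190+505/3.3,180+66/3.3,.012))
E
python3 wm.py w21 .012 147 61
```

```text
(array([ 0.4799, -0.085 ,  0.042 ]), [0.8, 0.8])
holes [ 0.51578161 -0.08343179  0.012     ] [ 0.44399789 -0.08281694  0.012     ]
(array([ 0.4205, -0.1719,  0.0433]), [1.4, 1.4])
holesB [ 0.4586476  -0.16983674  0.012     ] [ 0.38618679 -0.16546674  0.012     ]
(147.0, 61.0) [ 0.5173 -0.0875  0.012 ] tool xyz [ 0.1218 -0.1046  0.1138]
```

```bash
python3 -m crank '[[0.8,-0.05,-0.032,0,-0.115],[0.8,-0.05,-0.032,0,-0.115],[0.8,-0.05,-0.032,0,-0.115],[0.8,-0.05,-0.032,0,-0.115],[0.8,-0.05,-0.032,0,-0.115],[0.8,-0.05,-0.032,0,-0.115],[0.8,-0.05,-0.032,0,-0.115],[0.8,-0.05,-0.031,0,-0.115]]' 45;python3 -m crank '[[0.8,0,0,0,-0.115],[0.8,0,0,0,-0.115],[0.8,0,0,0,-0.115],[0.8,0,0,0,-0.115],[0.8,0,0,0,-0.115],[0.8,0,0,0,0],[0.8,0,0,0,0],[0.8,0,0,0,0]]' 45; python3 wl.py w22
```

```text
clock: 38.27
position: [0.4798, -0.0855, 0.1255]
ee_rot: [1.466, 2.778, 0.001]
force: [-0.1, -0.3, -0.3]
width: 0.8
clock: 38.93
position: [0.4807, -0.0849, 0.1254]
ee_rot: [2.213, 2.23, 0.0]
force: [-0.3, 0.7, -0.2]
width: 0.8
T [ 0.4807 -0.0849  0.1254] jaw deg 0.4 j [-0.54  0.45  0.81  2.09 -0.46  0.79  0.57] w 0.8
```

View pics/w22.png

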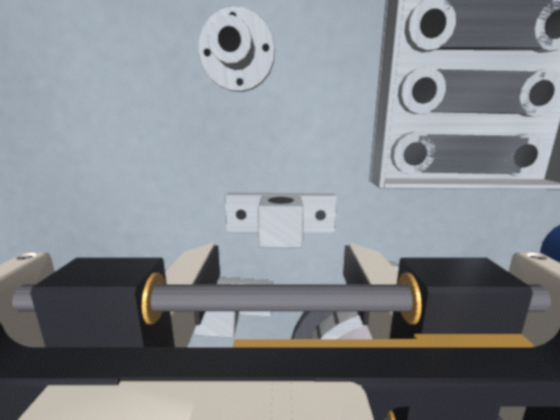

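```bash
python3 wm.py w22 .046 281 222; python3 wm.py w22 .012 241 214 321 215; python3 wm.py w22 .042 229 39
```

```text
(281.0, 222.0) [ 0.482  -0.0827  0.046 ] tool xyz [0.0022 0.0013 0.0794]
(241.0, 214.0) [ 0.4458 -0.0873  0.012 ] tool xyz [-0.0021 -0.035   0.1134]
(321.0, 215.0) [ 0.5184 -0.0875  0.012 ] tool xyz [-0.003   0.0376  0.1134]
(229.0, 39.0) [0.4456 0.0468 0.042 ] tool xyz [ 0.1319 -0.0341  0.0834]
```

```bash
python3 -m crank '[[0.7,0.003,0,-0.03,0],[0.7,0,0,-0.06,0],[0.7,0,0,-0.06,0],[0.7,0,0,-0.05,0],[0.7,0,0,-0.031,0],[0.7,0,0,0,0],[0.5,0,0,0,0],[0.3,0,0,0,0]]' 50;python3 -m crank '[[0,0,0,0,0],[0,0,0,0,0],[0,0,0,0,0],[0,0,0,0,0],[0,0,0,0,0],[0,0,0,0,0],[0,0,0,0,0],[0,0,0,0.04,0]]' 50
```

```text
clock: 39.65
position: [0.4819, -0.0852, 0.033]
ee_rot: [2.217, 2.226, -0.0]
force: [-0.1, 0.0, -0.3]
width: 0.6
clock: 40.32
position: [0.4803, -0.0844, 0.0476]
ee_rot: [-2.215, -2.224, 0.003]
force: [0.2, 0.4, -3.9]
width: 0.388
```

```bash
python3 -m crank '[[0,0,0,0.09,0],[0,0,0,0.09,0],[0,0.004,0.09,0.07,0.112],[0,0.004,0.09,0,0.112],[0,0.004,0.09,0,0.112],[0,0.004,0.09,0,0.112],[0,0.004,0.09,0,0.112],[0,0.004,0.09,0,0.112]]' 50;python3 -m crank '[[0,0.004,0.09,0,0.112],[0,0.004,0.09,0,0.112],[0,0.004,0.09,0,0.112],[0,0.004,0.09,0,0.112],[0,0.004,0.09,0,0.112],[0,0.004,0.09,0,0.112],[0,0.004,0.09,0,0.112],[0,0,0.03,0,0.112]]' 50;python3 wl.py w23
```

```text
clock: 40.98
position: [0.4907, 0.13, 0.1466]
ee_rot: [-1.306, -2.857, -0.001]
force: [1.8, -0.3, -4.5]
width: 0.388
clock: 41.65
position: [0.5005, 0.3991, 0.1459]
ee_rot: [0.136, -3.138, -0.005]
force: [0.4, 1.5, -5.4]
width: 0.387
T [0.5005 0.3991 0.1459] jaw deg 95.0 j [-0.98  0.56  0.34  1.67 -0.22  0.95  1.1 ] w 0.387
```

View pics/w23.png

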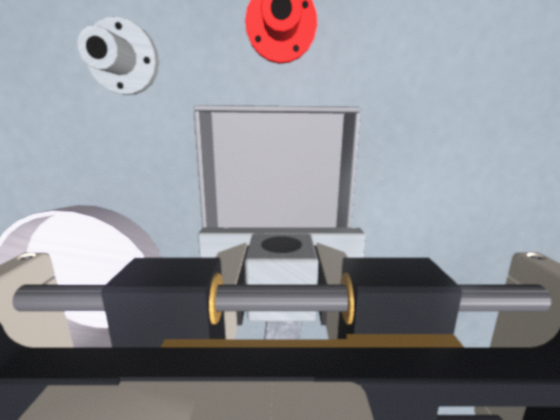

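```bash
python3 wm.py w23 .05 196 108 360 107 199 228 ; python3 wm.py w23 .004 213 111 342 111
```

```text
(196.0, 108.0) [0.42   0.3279 0.05  ] tool xyz [ 0.0863 -0.0643  0.0957]
(360.0, 107.0) [0.4083 0.4521 0.05  ] tool xyz [0.0872 0.0605 0.0962]
(199.0, 228.0) [0.5173 0.3309 0.05  ] tool xyz [-0.0109 -0.0697  0.0957]
(213.0, 111.0) [0.4206 0.3308 0.004 ] tool xyz [ 0.0854 -0.0616  0.1418]
(342.0, 111.0) [0.4102 0.4479 0.004 ] tool xyz [0.0856 0.056  0.1421]
```

```bash
python3 -m crank '[[0,0.011,-0.0075,0,0],[0,0,0,-0.04,0],[0,0,0,-0.06,0],[0,0,0,-0.06,0],[0,0,0,-0.05,0],[0,0,0,-0.035,0],[0,0,0,-0.017,0],[0,0,0,0,0]]' 50;python3 -m crank '[[0,0,0,0,0],[0,0,0,-0.004,0],[0,0,0,0,0],[0.55,0,0,0,0],[0.55,0,0,0,0],[0.55,0,0,0,0],[0.55,0,0,0,0],[0.55,0,0,0,0]]' 50;python3 wl.py w24
```

```text
clock: 42.37
position: [0.5064, 0.3869, 0.0401]
ee_rot: [0.114, -3.137, 0.004]
force: [-0.7, 0.7, -3.6]
width: 0.39
clock: 43.03
position: [0.5071, 0.3892, 0.0405]
ee_rot: [-0.118, 3.139, 0.001]
force: [0.9, 0.4, 0.5]
width: 0.548
T [0.5071 0.3892 0.0405] jaw deg 94.3 j [-0.93  0.69  0.3   1.74 -0.28  0.75  1.15] w 0.548
```

View pics/w24.png

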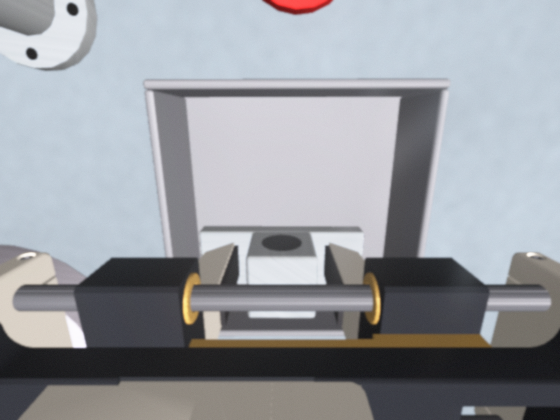

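```bash
python3 -m crank '[[0.55,0,0,0.05,0],[0.55,0,0,0.09,0],[0.7,0,0,0.09,0],[0.7,-0.015,-0.093,0.02,-0.108],[0.7,-0.015,-0.093,0,-0.108],[0.7,-0.015,-0.093,0,-0.108],[0.7,-0.015,-0.093,0,-0.108],[0.7,-0.015,-0.093,0,-0.108]]' 50;python3 -m crank '[[0.7,-0.015,-0.093,0,-0.108],[0.7,-0.015,-0.093,0,-0.108],[0.7,-0.015,-0.093,0,-0.108],[0.7,-0.015,-0.093,0,-0.108],[0.7,-0.015,-0.093,0,-0.108],[0.7,-0.015,-0.093,0,-0.108],[0.7,-0.015,-0.093,0,-0.108],[0.7,-0.015,-0.093,0,-0.108]]' 50;python3 -m crank '[[0.7,-0.015,-0.093,0,-0.108],[0.7,-0.015,-0.093,0,-0.108],[0.7,0,0,0,0],[0.7,0,0,0,0],[0.7,0,0,0,0],[0.7,0,0,0,0],[0.7,0,0,0,0],[0.7,0,0,0,0]]' 50;python3 wl.py w25
```

```text
clock: 43.75
position: [0.4764, 0.2014, 0.1404]
ee_rot: [0.771, 3.045, 0.001]
force: [1.6, -0.2, 0.0]
width: 0.7
clock: 44.42
position: [0.4285, -0.0961, 0.1405]
ee_rot: [2.024, 2.402, 0.002]
force: [0.7, -0.5, 0.3]
width: 0.696
clock: 45.08
position: [0.4173, -0.1678, 0.1401]
ee_rot: [-2.274, -2.167, -0.0]
force: [0.4, -0.0, 0.1]
width: 0.699
T [ 0.4173 -0.1678  0.1401] jaw deg -2.8 j [-0.42  0.37  0.89  2.16 -0.41  0.78  0.69] w 0.699
```

View pics/w25.png

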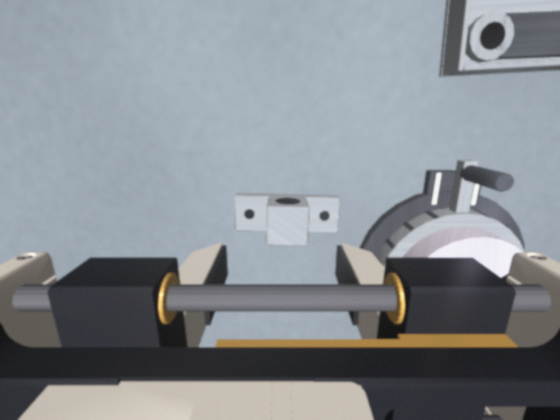

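```bash
python3 wm.py w25 .046 288 222; python3 wm.py w25 .012 249.5 213.5 324.5 216
```

```text
(288.0, 222.0) [ 0.4243 -0.171   0.046 ] tool xyz [-0.0029  0.0072  0.0941]
(249.5, 213.5) [ 0.388  -0.1726  0.012 ] tool xyz [-0.0062 -0.029   0.1281]
(324.5, 216.0) [ 0.4599 -0.1784  0.012 ] tool xyz [-0.0086  0.0431  0.1281]
```

```bash
python3 -m crank '[[0.7,0.017,-0.013,-0.03,-0.03],[0.7,0,0,-0.06,0],[0.7,0,0,-0.06,0],[0.7,0,0,-0.06,0],[0.7,0,0,-0.04,0],[0.7,0,0,-0.018,0],[0.6,0,0,0,0],[0.5,0,0,0,0]]' 50;python3 -m crank '[[0.3,0,0,0,0],[0,0,0,0,0],[0,0,0,0,0],[0,0,0,0,0],[0,0,0,0,0],[0,0,0,0,0],[0,0,0,0,0],[0,0,0,0.04,0]]' 50
```

```text
clock: 45.8
position: [0.4239, -0.1742, 0.0333]
ee_rot: [-2.311, -2.128, 0.0]
force: [0.5, -0.2, -0.5]
width: 0.601
clock: 46.47
position: [0.4224, -0.1735, 0.048]
ee_rot: [-2.309, -2.127, 0.002]
force: [-0.4, 0.6, -4.6]
width: 0.39
```

```bash
python3 -m crank '[[0,0,0,0.09,0],[0,0,0,0.09,0],[0,0.004,0.085,0.07,0.11],[0,0.004,0.09,0,0.11],[0,0.004,0.09,0,0.11],[0,0.004,0.09,0,0.11],[0,0.004,0.09,0,0.11],[0,0.004,0.09,0,0.11]]' 50;python3 -m crank '[[0,0.004,0.09,0,0.11],[0,0.004,0.09,0,0.11],[0,0.004,0.09,0,0.11],[0,0.004,0.09,0,0.11],[0,0.004,0.09,0,0.11],[0,0.004,0.09,0,0.11],[0,0.004,0.09,0,0.11],[0,0.004,0.09,0,0.11]]' 50;python3 -m crank '[[0,0.004,0.075,0,0.11],[0,0,0,0,0],[0,0,0,0,0],[0,0,0,0,0],[0,0,0,0,0],[0,0,0,0,0],[0,0,0,0,0],[0,0,0,0,0]]' 50;python3 wl.py w26
```

```text
clock: 47.13
position: [0.4325, 0.0398, 0.1478]
ee_rot: [-1.445, -2.789, -0.001]
force: [0.6, -0.1, -5.8]
width: 0.393
clock: 47.8
position: [0.4452, 0.3275, 0.1475]
ee_rot: [-0.054, -3.141, 0.001]
force: [0.9, -0.4, -4.6]
width: 0.389
clock: 48.47
position: [0.4478, 0.3553, 0.1476]
ee_rot: [-0.116, 3.139, 0.0]
force: [0.4, 0.2, -5.4]
width: 0.385
T [0.4478 0.3553 0.1476] jaw deg 94.2 j [-1.03  0.46  0.37  1.84 -0.21  0.88  1.09] w 0.385
```

View pics/w26.png

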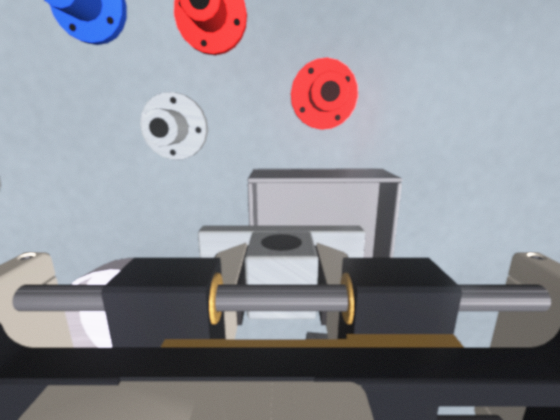

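```bash
python3 -m crank '[[0,0.0025,0.05,0,0],[0,0.0025,0.045,0,0],[0,0,0,0,0],[0,0,0,0,0],[0,0,0,0,0],[0,0,0,0,0],[0,0,0,0,0],[0,0,0,0,0]]' 50;python3 wl.py w27
```

```text
clock: 49.18
position: [0.4498, 0.3933, 0.1475]
ee_rot: [0.116, -3.139, 0.0]
force: [-0.4, 1.2, -5.3]
width: 0.389
T [0.4498 0.3933 0.1475] jaw deg 94.2 j [-1.06  0.5   0.37  1.78 -0.22  0.91  1.04] w 0.389
```

View pics/w27.png

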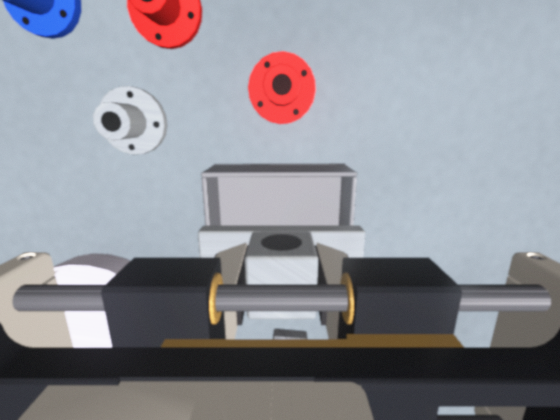

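```bash
python3 wm.py w27 .05 204 173 355 172; python3 -m crank '[[0,0,0,-0.03,0],[0,0,0,-0.06,0],[0,0,0,-0.06,0],[0,0,0,-0.06,0],[0,0,0,-0.04,0],[0,0,0,-0.019,0],[0,0,0,0,0],[0,0,0,0,0]]' 50; python3 wl.py w28
```

```text
(204.0, 173.0) [0.4183 0.3284 0.05  ] tool xyz [ 0.0362 -0.0624  0.0975]
(355.0, 172.0) [0.4083 0.4511 0.05  ] tool xyz [0.0372 0.0608 0.0975]
clock: 49.9
position: [0.4498, 0.3938, 0.0395]
ee_rot: [0.117, -3.139, 0.0]
force: [0.2, -0.4, -5.4]
width: 0.387
T [0.4498 0.3938 0.0395] jaw deg 94.3 j [-1.02  0.64  0.31  1.85 -0.29  0.69  1.1 ] w 0.387
```

View pics/w28.png

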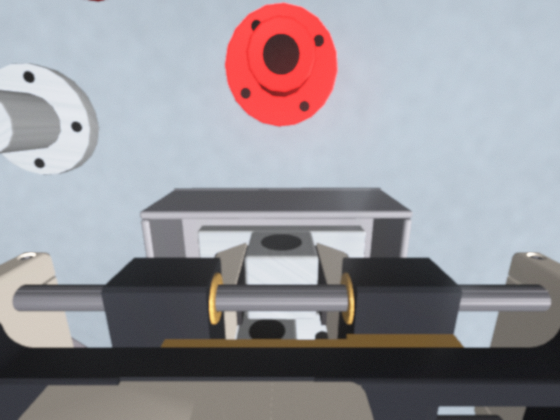

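```bash
python3 -m crank '[[0.55,0,0,-0.003,0],[0.55,0,0,0,0],[0.55,0,0,0,0],[0.55,0,0,0,0],[0.55,0,0,0.06,0],[0.6,0,0,0.09,0],[0.6,0,0,0.06,0],[0.6,-0.027,-0.058,0,0]]' 50;python3 -m crank '[[0.6,-0.028,-0.059,0,0],[0.6,-0.028,-0.059,0,0],[0.6,-0.028,-0.059,0,0],[0.6,-0.028,-0.059,0,0],[0.6,-0.028,-0.059,0,0],[0.6,0,0,0,0],[0.6,0,0,0,0],[0.6,0,0,0,0]]' 40;python3 wl.py w29
```

```text
clock: 50.62
position: [0.4425, 0.3767, 0.1281]
ee_rot: [-0.122, 3.131, 0.014]
force: [1.1, 0.3, -0.4]
width: 0.6
clock: 51.28
position: [0.3835, 0.2536, 0.1232]
ee_rot: [-0.118, 3.138, 0.002]
force: [0.3, 0.1, -0.1]
width: 0.6
T [0.3835 0.2536 0.1232] jaw deg 94.3 j [-1.    0.33  0.38  2.13 -0.19  0.71  1.15] w 0.6
```

View pics/w29.png

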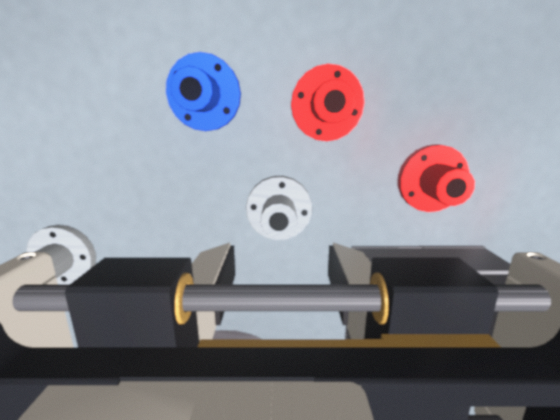

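```bash
python3 wm.py w29 .042 279 220; python3 wm.py w29 .01 279 207; python3 -m crank '[[0.6,0,0,-0.03,0],[0.6,0,0,-0.06,0],[0.6,0,0,-0.06,0],[0.6,0,0,-0.05,0],[0.6,0,0,-0.027,0],[0.6,0,0,0,0],[0.6,0,0,0,0],[0.6,0,0,0,0]]' 40; python3 wl.py w30
```

```text
(279.0, 220.0) [0.3823 0.2525 0.042 ] tool xyz [ 0.0013 -0.0011  0.0812]
(279.0, 207.0) [0.381  0.2522 0.01  ] tool xyz [ 0.0027 -0.0013  0.1132]
clock: 52.0
position: [0.3835, 0.2534, 0.0323]
ee_rot: [-0.118, 3.139, 0.001]
force: [0.0, 0.1, -0.4]
width: 0.601
T [0.3835 0.2534 0.0323] jaw deg 94.3 j [-0.92  0.5   0.29  2.2  -0.3   0.48  1.25] w 0.601
```

View pics/w30.png

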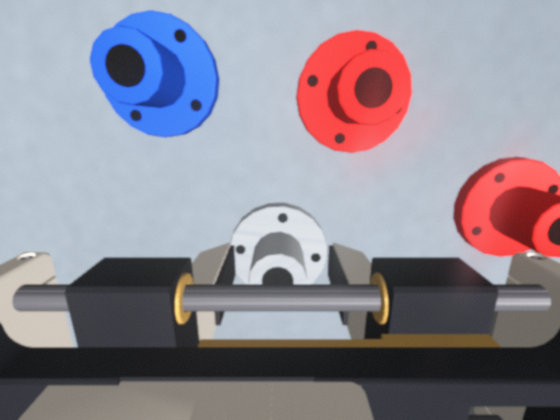

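```bash
python3 -m crank '[[0,0,0,0,0],[0,0,0,0,0],[0,0,0,0,0],[0,0,0,0,0],[0,0,0,0,0],[0,0,0,0,0],[0,0,0,0,0],[0,0,0,0.06,0]]' 40;python3 -m crank '[[0,0,0,0.09,0],[0,0.075,-0.013,0.09,0],[0,0.075,-0.013,0,0],[0,0.075,-0.013,0,0],[0,0.075,-0.013,0,0],[0,0.075,-0.013,0,0],[0,0.075,-0.013,0,0],[0,0.075,-0.013,0,0]]' 40;python3 -m crank '[[0,0.075,-0.013,0,0],[0,0,0,0,0],[0,0,0,0,0],[0,0,0,0,0],[0,0,0,0,0],[0,0,0,0,0],[0,0,0,0,0],[0,0,0,0,0]]' 40;python3 wl.py w31
```

```text
clock: 52.72
position: [0.3811, 0.2514, 0.0535]
ee_rot: [0.118, -3.135, 0.006]
force: [-0.9, 0.9, -3.9]
width: 0.318
clock: 53.38
position: [0.5901, 0.2165, 0.123]
ee_rot: [0.118, -3.138, 0.0]
force: [0.8, 0.6, -4.0]
width: 0.321
clock: 54.05
position: [0.6188, 0.2122, 0.1238]
ee_rot: [0.119, -3.139, -0.001]
force: [-0.2, 0.1, -2.6]
width: 0.321
T [0.6188 0.2122 0.1238] jaw deg 94.3 j [-0.66  0.61  0.38  1.65 -0.27  0.93  1.47] w 0.321
```

View pics/w31.png

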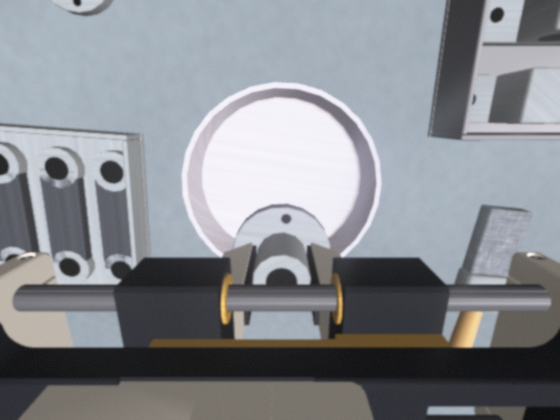

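```bash
python3 wm.py w31 .04 282 83 183 176 381 178
```

```text
(282.0, 83.0) [0.5165 0.2055 0.04  ] tool xyz [0.1026 0.001  0.0839]
(183.0, 176.0) [0.5884 0.1345 0.04  ] tool xyz [ 0.0362 -0.0752  0.0838]
(381.0, 178.0) [0.5782 0.2871 0.04  ] tool xyz [0.0348 0.0777 0.0839]
```

```bash
python3 -m crank '[[0,0.019,-0.002,0,0],[0,0,0,-0.04,0],[0,0,0,-0.06,0],[0,0,0,-0.06,0],[0,0,0,-0.035,0],[0,0,0,-0.016,0],[0,0,0,0,0],[0,0,0,0,0]]' 40;python3 wl.py w32
```

```text
clock: 54.77
position: [0.6277, 0.2109, 0.0397]
ee_rot: [-0.117, 3.139, 0.0]
force: [0.6, 0.9, -3.0]
width: 0.317
T [0.6277 0.2109 0.0397] jaw deg 94.3 j [-0.62  0.72  0.34  1.68 -0.31  0.79  1.51] w 0.317
```

View pics/w32.png

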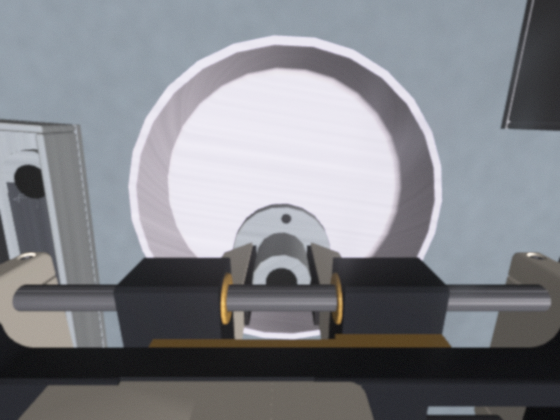

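```bash
python3 -m crank '[[0.55,0,0,-0.005,0],[0.55,0,0,0,0],[0.55,0,0,0,0],[0.55,0,0,0,0],[0.55,0,0,0.06,0],[0.6,0,0,0.09,0],[0.6,0,0,0.06,0],[0.6,-0.057,-0.051,0,0]]' 40;python3 -m crank '[[0.6,-0.057,-0.051,0,0],[0.6,-0.057,-0.051,0,0],[0.6,-0.057,-0.051,0,0],[0.6,-0.057,-0.051,0,0],[0.6,-0.057,-0.051,0,0],[0.6,-0.057,-0.051,0,0],[0.6,-0.057,-0.051,0,0],[0.6,0,0,0,0]]' 40;python3 wl.py w33
```

```text
clock: 55.48
position: [0.6103, 0.1954, 0.1271]
ee_rot: [-0.123, 3.127, 0.008]
force: [1.0, 0.7, 0.2]
width: 0.599
clock: 56.15
position: [0.4397, 0.0438, 0.1212]
ee_rot: [0.11, -3.136, 0.001]
force: [-1.1, 0.1, -0.4]
width: 0.6
T [0.4397 0.0438 0.1212] jaw deg 94.0 j [-0.55  0.32  0.42  2.17 -0.2   0.69  1.64] w 0.6
```

View pics/w33.png

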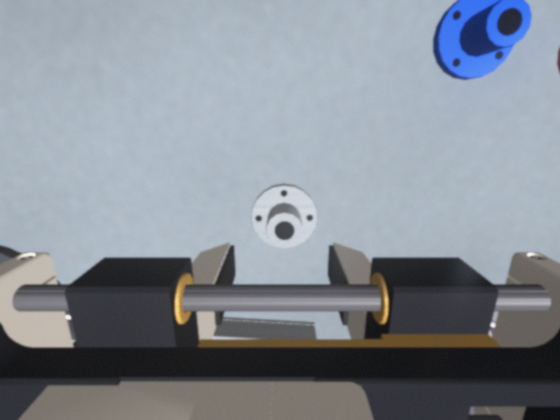

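```bash
python3 wm.py w33 .042 284 229; python3 wm.py w33 .01 284 215
```

```text
(284.0, 229.0) [0.4447 0.047  0.042 ] tool xyz [-0.0055  0.0029  0.0792]
(284.0, 215.0) [0.4432 0.0472 0.01  ] tool xyz [-0.0041  0.0032  0.1112]
```

```bash
python3 -m crank '[[0.6,0,0,0,0],[0.6,0,0,-0.04,0],[0.6,0,0,-0.06,0],[0.6,0,0,-0.06,0],[0.6,0,0,-0.045,0],[0.6,0,0,-0.017,0],[0.6,0,0,0,0],[0.6,0,0,0,0]]' 40;python3 -m crank '[[0,0,0,0,0],[0,0,0,0,0],[0,0,0,0,0],[0,0,0,0,0],[0,0,0,0,0],[0,0,0,0,0],[0,0,0,0,0],[0,0,0,0.06,0]]' 40
```

```text
clock: 56.87
position: [0.4453, 0.0481, 0.0326]
ee_rot: [-0.118, 3.139, 0.0]
force: [-0.1, -0.2, -0.4]
width: 0.601
clock: 57.53
position: [0.4426, 0.0474, 0.0544]
ee_rot: [0.117, -3.135, 0.002]
force: [-0.2, -0.3, -3.3]
width: 0.316
```

```bash
python3 -m crank '[[0,0,0,0.09,0],[0,0,0,0.09,0],[0,0.047,0.068,0,0],[0,0.047,0.068,0,0],[0,0.047,0.068,0,0],[0,0.047,0.068,0,0],[0,0.047,0.068,0,0],[0,0.047,0.068,0,0]]' 40;python3 -m crank '[[0,0,0,0,0],[0,0,0,0,0],[0,0,0,0,0],[0,0,0,0,0],[0,0,0,0,0],[0,0,0,0,0],[0,0,0,0,0],[0,0,0,0,0]]' 40;python3 wl.py w34
```

```text
clock: 58.2
position: [0.5574, 0.2124, 0.1281]
ee_rot: [0.118, -3.138, 0.0]
force: [0.7, -1.4, -3.0]
width: 0.321
clock: 58.87
position: [0.5573, 0.2106, 0.1286]
ee_rot: [-0.117, 3.139, 0.0]
force: [-0.0, 0.5, -3.9]
width: 0.319
T [0.5573 0.2106 0.1286] jaw deg 94.3 j [-0.73  0.52  0.4   1.8  -0.26  0.87  1.43] w 0.319
```

View pics/w34.png

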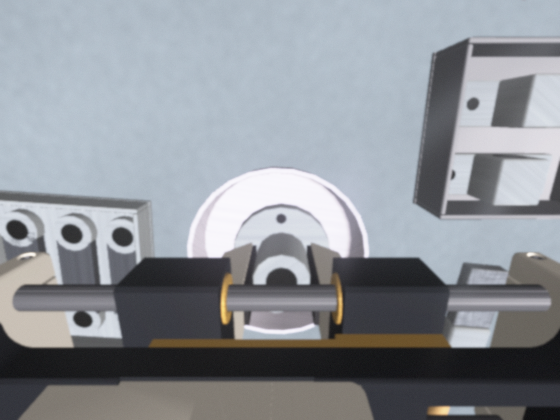

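```bash
python3 -m crank '[[0,0.002,0,-0.04,0],[0,0,0,-0.06,0],[0,0,0,-0.06,0],[0,0,0,-0.04,0],[0,0,0,-0.022,0],[0,0,0,-0.004,0],[0,0,0,0,0],[0,0,0,0,0]]' 40;python3 -m crank '[[0.55,0,0,0,0],[0.55,0,0,0,0],[0.55,0,0,0,0],[0.55,0,0,0,0],[0.55,0,0,0,0],[0.55,0,0,0.06,0],[0.6,0,0,0.09,0],[0.6,0,0,0.09,0]]' 40;python3 -m crank '[[0.6,-0.03,-0.03,0.09,0],[0.6,-0.04,-0.05,0.09,0],[0.6,-0.04,-0.05,0.06,0],[0.6,-0.04,-0.05,0,0],[0.6,0,-0.05,0,0],[0.6,0,0,0,0],[0.6,0,0,0,0],[0.6,0,0,0,0]]' 40;python3 wl.py w35;python3 - <<'E'
from h import *
snap("scene","pics/sc36.png");snap("side","pics/s36.png");crop("pics/s36.png","pics/s36c.png",180,150,410,390,2.5);crop("pics/sc36.png","pics/sc36c.png",100,140,480,290,2.1)
crop("pics/s36.png","pics/s36d.png",220,160,330,220,7)
E
```

```text
clock: 59.58
position: [0.5587, 0.211, 0.0385]
ee_rot: [-0.117, 3.139, 0.0]
force: [-0.1, 0.1, -3.6]
width: 0.315
clock: 60.25
position: [0.5574, 0.2104, 0.1344]
ee_rot: [0.117, -3.137, 0.002]
force: [1.1, 0.3, 0.9]
width: 0.594
clock: 60.92
position: [0.4992, 0.1206, 0.2281]
ee_rot: [-0.118, 3.139, 0.001]
force: [-0.1, 0.4, 0.1]
width: 0.599
T [0.4992 0.1206 0.2281] jaw deg 94.3 j [-0.71  0.28  0.47  1.89 -0.15  1.01  1.47] w 0.599
```

View pics/s36c.png

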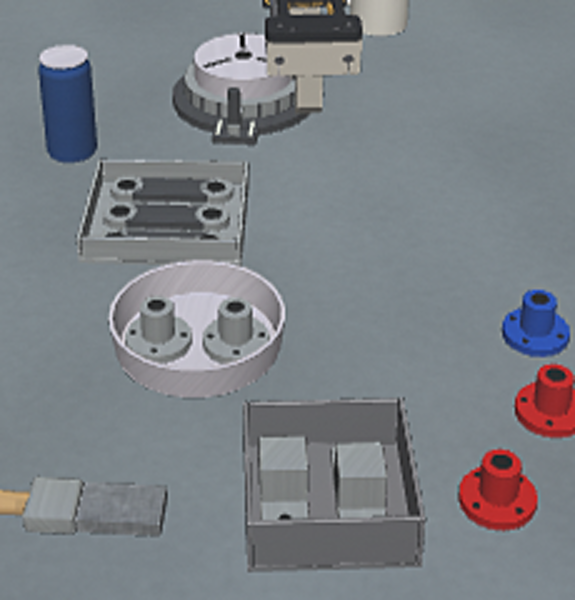

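View pics/sc36c.png

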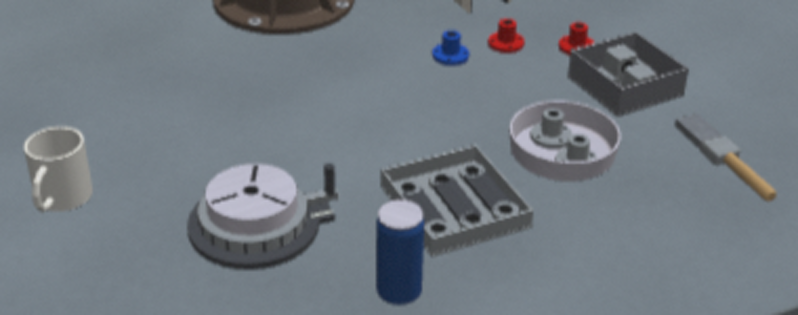

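View pics/s36d.png

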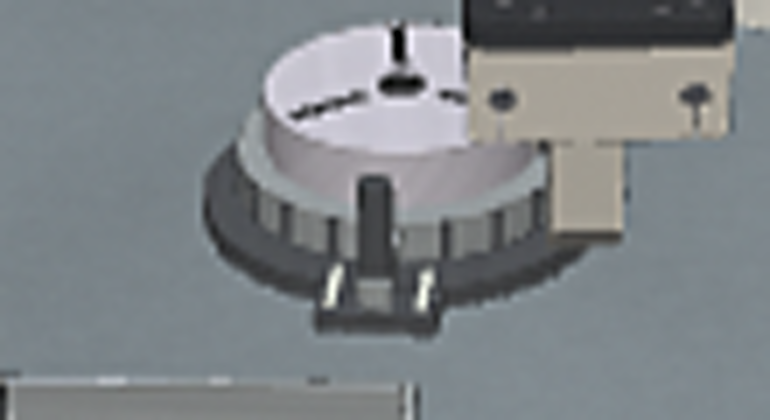

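View pics/w35.png

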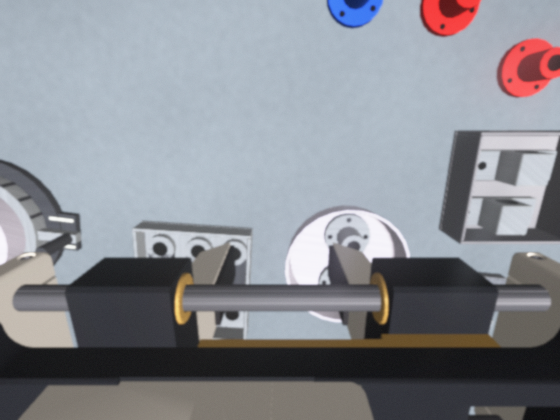

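```bash
python3 -c "
from cell import arm
print(arm.sign_off(), arm.observe()['clock'])"
```

```text
the job is handed in; nothing more can be done
the job is handed in; nothing more can be done
```

The collar is locked and every part is in its bin. I handed the job in at about 61 s of the 210 s allowed, and the sign-off gives no verdict.

- **Collar:** I turned it by its post before picking up any part, overshooting once by about 4 mm and correcting it. The last wrist check put the arm about 1 mm off the midline between the white lines. The final side picture shows it unchanged. The wrist and side cameras disagreed by about 1–2 mm at the arm.
- **Parts:** All seven were there.
  - The three link plates lie flat side by side in the tray. I pushed the first two against the walls to make room, and the third dropped about 11 mm into the gap.
  - Both bearing blocks are in the crate; one was knocked aside mid-run and I measured its position again.
  - Both hubs stand on their flanges in the pan.
- **Left alone:** I did not touch the spray can, mug, brush, or blue and red look-alikes. In the last pictures they look unmoved; I judged that by eye, without measuring.
- **Robot:** The gripper was empty and clear of everything at hand-in. The end-of-move readings stayed under about 9 N of tool force. One elbow joint came close to its range limit at 1.25 of 1.32 rad, so I turned the wrist half round to bring it back.

No final check failed.

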